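Unpack the snap gauges from their transit case onto the gauge rack

ROBOT

A 6-joint arm with a two-finger parallel gripper is mounted at the origin on the work surface. World frame = base frame: x ahead of the robot, y to its left, z up, the work surface at z = 0. Lengths are in m, angles in rad, forces in N, time in s.
With the tool pointing down it reaches from about 0.275 to 0.825 m from the base axis. Payload 5.2 kg.
Tool frame: the origin (TCP) lies midway between the tips of the shut fingers; the grasp point (between the pads) lies 19 mm behind it; z points along the fingers, y is the line along which they close (so a half turn about z gives the same grasp; the last joint's range is limited). The gripper opens to 93 mm and grips with 3 to 60 N. Pads are 15 mm wide; open, the fingers measure 128 mm over their backs; the gripper's body (75 mm by 188 mm) begins 65 mm behind the grasp point.
Start: joints at [1.008, 0.259, 1.535, -0, 1.348, -0.203], TCP at [0.194, 0.515, 0.219] pointing down, gripper open.
Joint ranges: [-3.14, 3.14], [-0.91, 2.08], [0.19, 2.58], [-1.22, 4.36], [0.22, 2.71], [-3.12, 3.12]. Speed limits (rad/s): [2.57, 2.57, 3.14, 3.14, 3.14, 3.14].

INTERFACE

Orientations are given as a unit quaternion [x, y, z, w].
In Python, from cell import manip, camera gives the robot as it stands.
- The arm moves only by the tool send_rows, never from a script. Its argument "steps" is a list of rows, each an object with "translation": the shift along the world's x, y, z in m, a list of three; "delta_rot": the turn, a rotation vector about the world's x, y, z in degrees, a list of three. A call has 1 to 20 rows; each row shifts and turns the commanded pose from where the row before left it; what a row does not reach is not made up. A row lasts 1/10 s, in which the tool goes at most 50 mm and 8.59 degrees, less where a joint would pass 70% of its speed; a pose out of reach is approached as far as the arm can. A call is refused whole if a number of a shift passes 0.05 or a number of a turn 8.59, either way. A call with a gripper value outside its range is refused whole. "jaw" is the finger opening in m, from 0 to 0.093, set as the call begins (left out, the last holds). The fingers move at their own pace and stop on an object; "force" is the grip in N (left out, the last holds). Time passes only in rows, so rows that do not move let the fingers close. It gives the time, the measured TCP pose, the force, the opening and the grip force at its end, in the units of the state.
- manip.sense(): the state, without advancing time (a new reading comes with each control period).
- camera(name): name is "scene" or "top" or "wrist"; returns a dict with "img" (480x640x3 uint8, blue, green, red), "intrinsics" (3x3 intrinsics, pixels), "distortion" ([k1, k2, p1, p2, k3] as OpenCV has them; the pictures are not rectified), "R" (3x3) and "t" (3): a world point X has camera coordinates R X + t. Camera axes: x right, y down, z forward; pixel columns grow to the right and rows downward; lengths in m; the calibration is good to about 2 mm. A picture is of the moment at which its call begins. There is no depth.
- manip.close_job(): hands the job in; it is judged then, once.
The state is a dict: "time_s": time; "q": joint angles; "qd": joint speeds; "tau": joint torques, N m; "eef_pos": TCP position; "tcp_rot": TCP orientation; "contact_force": force on the tool from outside, world axes, zero at the start; "moment": the same for the moment, N m; "finger_gap": finger opening in m; "grasp_force": force on a finger pad.
Only numpy, scipy, OpenCV 4.12 (cv2) and the standard library are available. Lean on these libraries where they do the work, as an engineer would, in place of code of your own. Each camera call takes 0.05 s, during which the arm holds its last target. There are 200 camera calls.

TASK

The snap gauges are back from calibration in their transit case. Squeeze the two buttons on top of the lid together to free its catches, lift the lid off and stand it on the bench, then hang every gauge by its bow handle on the rack, one to a hook, without dropping a gauge or laying one down on the bench. When the case is empty, put its lid back on, fully home and latched, and leave the other things on the bench where they are.

Things in the scene. Friction and masses are not known exactly. Their poses are not given: they have to be found in the camera images.
- case: dark grey transit case without lid, 220 mm long (x), 116 wide (y), 1.6 kg, loose on the bench; origin: centre of underside. Rim at z 58; inside it a locating rim, leaning inwards, up to z 65, and at the middle of each long side a steel strike plate up to z 74 with a lip inwards, under which the lid's catches hook. Four slots across it, 13 mm wide, 48 apart, floor at z 6, packing up to z 44
- lid: grey lift-off lid, a cover open below: 220 mm long (x), 116 wide (y), 50 high, walls 4, 0.42 kg. Origin: centre of its skirt's lower edge (closed: 58 mm above the case's origin; on the bench: at bench height). On top, in the middle, two opposed black push buttons (see catch_a). It fits either way round with about 3 mm play; lift it straight up, 50 mm or more, to clear the gauges
- catch_a (a joint): how far the lid's +y button is pushed in, m: 0 free, 0.007 fully in; spring 2.5 N at first, 6 N fully in; its catch clears the case's lip beyond 0.004. Each button: 28 mm along x, z 50 to 72 of the lid, outer face at y = +30 or -30 mm (60 apart free, 46 with both fully in). A fixed block, 28 mm wide (y), z 50 to 64, lies between them
- catch_b (a joint): the same for the lid's -y button. Squeezing both faces with tips at about z 54 of the lid frees the catches, and the same grip (20 to 30 N) carries the lid. To close, lower the lid onto the case with both buttons held in, then let go: they spring out and latch
- gauge_1: flat steel snap gauge: horseshoe frame with closed bow handle; 62 mm wide (y), 10 thick (x), 94 tall (z), 0.2 kg. Origin: midway between the jaw tips; z points to the handle. Jaws z 0 to 40, back of the frame 38 to 50, above it the bow. Three or all four gauges are present. It stands jaws down in its slot, bow above the rim, leaning 1 or 2 degrees at most; draw it straight up. Its slot: x = -72 mm of the case
- gauge_2: like gauge_1, with a smaller gap between its anvils. The bow's straight top bar: 36 mm long (y), 10 thick (x), 12 high (z 82 to 94); take it on its two flat faces from above, tips no lower than its underside. Its slot: x = -24 mm of the case
- gauge_3: like gauge_1, with a smaller gap. The opening inside the bow, under the bar: z 50 to 82 mm, 45 mm wide, its upper corners sloped. Its slot: x = 24 mm of the case
- gauge_4: like gauge_1, with the smallest gap. Its slot: x = 72 mm of the case
- gauge_1_eye (a point): middle of the underside of the top bar of gauge_1's handle, 82 mm above its origin: what rests on a hook; axes as the gauge's
- gauge_2_eye (a point): middle of the underside of the top bar of gauge_2's handle, 82 mm above its origin: what rests on a hook; axes as the gauge's
- gauge_3_eye (a point): middle of the underside of the top bar of gauge_3's handle, 82 mm above its origin: what rests on a hook; axes as the gauge's
- gauge_4_eye (a point): middle of the underside of the top bar of gauge_4's handle, 82 mm above its origin: what rests on a hook; axes as the gauge's
- rack: painted steel gauge rack, fixed: base plate 90 by 330 mm (x -40 to 50), 10 thick, two uprights, and a cross board 330 mm long (y), z 135 to 165, front face at x = 0. Origin: at bench height, under the middle of that face. Four level steel hooks, 6 mm thick, 85 apart, stick out along -x (towards the robot), axis at z 155, 78 mm long, then turned up to a tip at x = -84 mm, its top at z 169
- hook_1 (a point): top of hook 1's straight part, 42 mm in front of the board, z 158 (y = 127.5 mm of the rack); axes as the rack's. Handles are passed over the tip from the front, then lowered. The bench in front of the rack is clear
- hook_2 (a point): top of hook 2's straight part, 42 mm in front of the board, z 158 (y = 42.5 mm of the rack); axes as the rack's. Handles are passed over the tip from the front, then lowered. The bench in front of the rack is clear
- hook_3 (a point): top of hook 3's straight part, 42 mm in front of the board, z 158 (y = -42.5 mm of the rack); axes as the rack's. Handles are passed over the tip from the front, then lowered. The bench in front of the rack is clear
- hook_4 (a point): top of hook 4's straight part, 42 mm in front of the board, z 158 (y = -127.5 mm of the rack); axes as the rack's. Handles are passed over the tip from the front, then lowered. The bench in front of the rack is clear
- loupe: bystander: black stand magnifier, 42 mm across, 44 mm high; origin under its middle
- setting_ring: bystander: steel setting ring, 52 mm across, 16 mm high, lying flat; origin under its middle
- dust_brush: bystander: wooden dusting brush 160 mm long, lying; origin under its middle
- solvent: bystander: amber bottle, 54 mm across, 130 mm high; origin under its middle
- beaker: bystander: clear cup, 60 mm across, 60 mm high; origin under its middle
- marker: bystander: yellow marker pen, 130 mm long, lying; origin under its middle
Mind the look-alikes: they are no part of the job. Leave any red look-alike of the lid alone.

How it is judged:
By the outcome, as a careful person would: the job done as asked, in the order asked, and still so for the second after the job is handed in, with the robot touching nothing.
Of gauge_1, gauge_2, gauge_3, gauge_4 only 3 to 4 are there at a start; the rules pass over those that are not, and their reading is None.
At some moment in a run one of lid, case may be knocked a few centimetres aside while the robot is not near it.
It also fails if it takes over 210 s, if anything falls off the work surface, if the arm or the gripper's body presses on something with over 40 N, if the wrist force passes 120 N, or if a joint passes its speed limit or range.

## Working session

There is one attempt and no reset: what is moved stays moved. The work goes in short steps, Python scripts to look and compute and a tool call to move; the robot and the scene stay as the last step left them, time stands still between calls to the robot, and variables do not carry over. Pictures are saved under pics/ and viewed, at most 14 in all, crops included, and the job is handed in when it is done.

Besides the shell and the picture viewer there is one more tool, called after "Emit:" by a JSON object that holds its "name" and its "arguments", one argument or row to a line. send_rows: Moves the arm, as the interface text tells. Its arguments: {"type":"object","properties":{"steps":{"type":"array"},"jaw":{"type":"number"},"force":{"type":"number"}},"required":["steps"]}

```bash
mkdir -p pics; ls; python3 - <<'E'
from cell import manip,camera
import cv2
for n in("scene","top"):
    c=camera(n);cv2.imwrite(f"pics/{n}0.png",c["img"]);print(n,c["intrinsics"],c["distortion"],c["R"],c["t"])
s=manip.sense();print(s)
E
```

```text
pics
scene [[533.54708857   0.         328.20734435]
 [  0.         533.54708857 244.58368153]
 [  0.           0.           1.        ]] [0.00021083 0.         0.         0.         0.        ] [[ 8.80786047e-01  4.73513951e-01 -6.91334677e-04]
 [ 3.16955983e-01 -5.90655088e-01 -7.42068375e-01]
 [-3.51788069e-01  6.53384347e-01 -6.70323839e-01]] [-0.4773325  -0.00235373  1.29585257]
top [[575.77419367   0.         309.86468347]
 [  0.         575.77419367 251.76878343]
 [  0.           0.           1.        ]] [0.01475357 0.         0.         0.         0.        ] [[ 0.02447949 -0.9996359  -0.0113496 ]
 [-0.9988331  -0.0239839  -0.04191904]
 [ 0.04163157  0.01236251 -0.99905655]] [0.11375049 0.48629654 1.28610215]
{'time_s': 0.1, 'q': array([ 1.00820011e+00,  2.59267209e-01,  1.53594200e+00, -2.65119006e-06,
        1.34800433e+00, -2.02808133e-01]), 'qd': array([-0.00048005, -0.00038162, -0.00191695, -0.00045233,  0.00031252,
       -0.00182838]), 'tau': array([ 1.31821362e-03, -4.38211942e+01, -2.84644693e+01,  7.18862540e-02,
        3.60804226e-02, -1.62521712e-05]), 'eef_pos': array([0.19336387, 0.51437676, 0.21791511]), 'tcp_rot': array([ 1.78924976e-01,  9.83862387e-01, -7.52297492e-04, -3.01443485e-04]), 'contact_force': array([-0.62123809,  0.11877011,  0.25332196]), 'moment': array([ 0.02376243, -0.00912291, -0.04470391]), 'grasp_force': 0.0, 'finger_gap': 0.0929188890672385}
```

View pics/scene0.png

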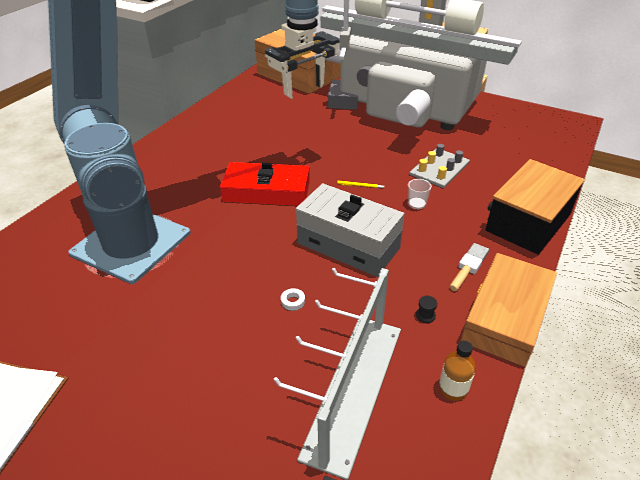

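View pics/top0.png

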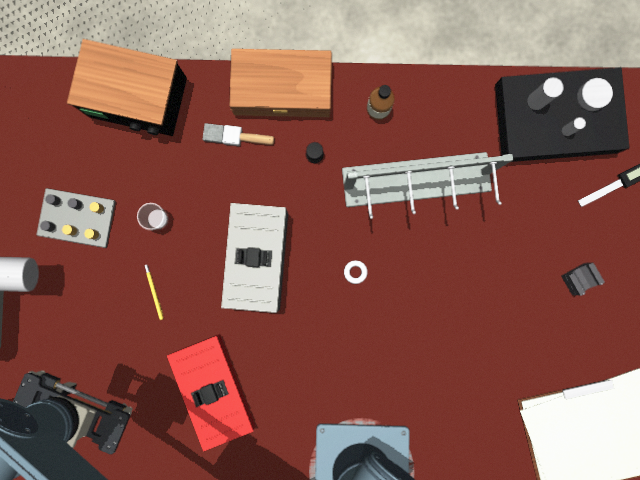

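The job's lid is the grey one: top (254,258), scene (350,215). The look-alike is the red one: top (210,393), scene (265,183). The rack is at top (420,180), with four hooks pointing toward the robot. The bench left of the ring is free.

```bash
cat > h.py <<'E'
import numpy as np,cv2
from cell import manip,camera
def ray(c,p):
    u=cv2.undistortPoints(np.array([[p]],float),c["intrinsics"],c["distortion"])[0,0]
    d=c["R"].T@np.array([u[0],u[1],1.]); o=-c["R"].T@c["t"]; return o,d
def onz(c,p,z):
    o,d=ray(c,p); return o+d*(z-o[2])/d[2]
def proj(c,X):
    return cv2.projectPoints(np.array(X,float).reshape(-1,1,3),cv2.Rodrigues(c["R"])[0],c["t"],c["intrinsics"],c["distortion"])[0][:,0]
def tri(c1,p1,c2,p2):
    o1,d1=ray(c1,p1);o2,d2=ray(c2,p2)
    s=np.linalg.lstsq(np.c_[d1,-d2],o2-o1,rcond=None)[0]
    a,b=o1+d1*s[0],o2+d2*s[1];return (a+b)/2,np.linalg.norm(a-b)
def lidpose(c,z,seed):
    """grey lid top face: centre and long-axis angle, z = height of its top"""
    h=cv2.cvtColor(c["img"],cv2.COLOR_BGR2HSV)
    m=((h[...,1]<60)&(h[...,2]>140)).astype(np.uint8)*255
    m=cv2.morphologyEx(m,cv2.MORPH_CLOSE,np.ones((5,5)))
    cs,_=cv2.findContours(m,cv2.RETR_EXTERNAL,cv2.CHAIN_APPROX_NONE)
    k=min(cs,key=lambda q:-cv2.pointPolygonTest(q,seed,True))
    P=np.array([onz(c,p[0],z)[:2] for p in cv2.convexHull(k).astype(float)],np.float32)
    (x,y),(w,hh),a=cv2.minAreaRect(P)
    if w<hh:a+=90;w,hh=hh,w
    return x,y,w,hh,(a+90)%180-90
E
python3 - <<'E'
from h import *
t=camera("top");s=camera("scene")
print(lidpose(t,.108,(245,235)))
g=t["img"]
# hook tips: crops
cv2.imwrite("pics/rackt.png",cv2.resize(g[140:230,330:520],None,fx=4,fy=4,interpolation=cv2.INTER_CUBIC))
cv2.imwrite("pics/racks.png",cv2.resize(s["img"][250:480,260:410],None,fx=2.6,fy=2.6,interpolation=cv2.INTER_CUBIC))
E
```

```text
(0.4652616083621979, 0.24222029745578766, 0.22067253291606903, 0.11686438322067261, -3.4180374145507812)
```

View pics/rackt.png

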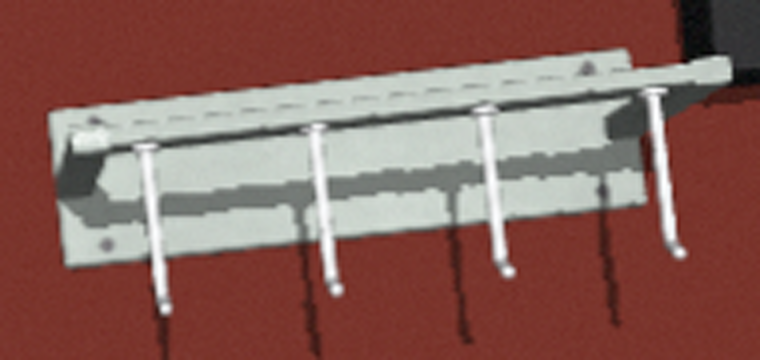

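```bash
python3 - <<'E'
from h import *
t=camera("top")
f=lambda p,z:onz(t,(p[0]/4+330-.4,p[1]/4+140-.4),z)
tips=np.array([f(p,.167) for p in((165,308),(336,288),(508,269),(679,251))])
roots=np.array([f(p,.156) for p in((147,147),(317,128),(484,108),(654,91))])
print(tips.round(4),roots.round(4),np.linalg.norm(np.diff(tips,axis=0),axis=1),np.linalg.norm(tips-roots,axis=1))
d=tips[0]-tips[3];print("yaw y-axis",np.degrees(np.arctan2(-d[0],d[1])))
d=roots[0]-roots[3];print("yaw roots",np.degrees(np.arctan2(-d[0],d[1])))
d=(roots-tips).mean(0);print("hooks dir",np.degrees(np.arctan2(d[1],d[0])))
# things on bench
for n,p in dict(ring=(355,272),beaker=(155,217),marker=(147,270),marker2=(161,318),loupe=(315,153),brush=(273,140)).items():print(n,onz(t,p,.01).round(3))
E
```

```text
[[ 0.5496  0.0044  0.167 ]
 [ 0.5615 -0.08    0.167 ]
 [ 0.5728 -0.1647  0.167 ]
 [ 0.5837 -0.2486  0.167 ]] [[ 0.6316  0.014   0.156 ]
 [ 0.6431 -0.0709  0.156 ]
 [ 0.655  -0.1542  0.156 ]
 [ 0.6653 -0.2387  0.156 ]] [0.08519365 0.08543585 0.08465546] [0.083325   0.08283457 0.08350852 0.08297325]
yaw y-axis 7.671540551500318
yaw roots 7.592850174875329
hooks dir 6.824099100497544
ring [0.44  0.023 0.01 ]
beaker [0.554 0.478 0.01 ]
marker [0.433 0.492 0.01 ]
marker2 [0.326 0.456 0.01 ]
loupe [0.708 0.119 0.01 ]
brush [0.736 0.216 0.01 ]
```

Emit:
{"name": "send_rows", "arguments": {
  "steps": [
    {"translation": [0.027,-0.027,0],"delta_rot": [0,0,1.7]},
    {"translation": [0.027,-0.027,0],"delta_rot": [0,0,1.7]},
    {"translation": [0.027,-0.027,0],"delta_rot": [0,0,1.7]},
    {"translation": [0.027,-0.027,0],"delta_rot": [0,0,1.7]},
    {"translation": [0.027,-0.027,0],"delta_rot": [0,0,1.7]},
    {"translation": [0.027,-0.027,0],"delta_rot": [0,0,1.7]},
    {"translation": [0.027,-0.027,0],"delta_rot": [0,0,1.7]},
    {"translation": [0.027,-0.027,0],"delta_rot": [0,0,1.7]},
    {"translation": [0.027,-0.027,0],"delta_rot": [0,0,1.7]},
    {"translation": [0.027,-0.027,0],"delta_rot": [0,0,1.7]},
    {"translation": [0,0,0],"delta_rot": [0,0,0]},
    {"translation": [0,0,0],"delta_rot": [0,0,0]}
  ],
  "jaw": 0.093
}}

```text
time_s: 1.45
eef_pos: [0.4638, 0.2442, 0.2183]
tcp_rot: [0.033, 0.999, 0.0, -0.0]
contact_force: [-0.1, 0.4, 0.6]
finger_gap: 0.093
grasp_force: 0.0
```

```bash
cat >> h.py <<'E'
def st():
    s=manip.sense();from scipy.spatial.transform import Rotation as R
    y=R.from_quat(s["tcp_rot"]).as_matrix()
    print("t %.1f pos"%s["time_s"],s["eef_pos"].round(4),"yaw %.1f tilt %s"%(np.degrees(np.arctan2(y[1,1],y[0,1])),y[:2,2].round(3)),"F",s["contact_force"].round(1),"gap %.4f grip %.1f"%(s["finger_gap"],s["grasp_force"]))
    return s
E
python3 - <<'E'
from h import *
st();c=camera("wrist");cv2.imwrite("pics/w1.png",c["img"]);print(c["R"].round(3),c["t"].round(3))
t=camera("top");print(lidpose(t,.108,(245,235)))
E
```

```text
t 1.4 pos [0.4638 0.2442 0.2183] yaw 86.2 tilt [-0.001  0.   ] F [-0.1  0.4  0.6] gap 0.0930 grip 0.0
[[ 0.065  0.998  0.   ]
 [ 0.957 -0.063  0.282]
 [ 0.281 -0.018 -0.959]] [-0.274 -0.461  0.266]
(0.29282647371292114, 0.3183932304382324, 0.5771556496620178, 0.310337096452713, 3.2146081924438477)
```

View pics/w1.png

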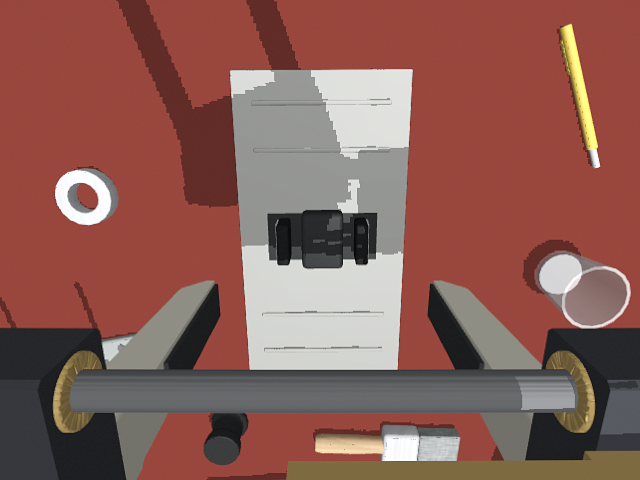

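The crop shows the grey lid closed on the case. The block is at (322,239) and the buttons at (284,241) and (361,241). The lid is straight in the view, so I'll check its centre.

```bash
python3 - <<'E'
from h import *
c=camera("wrist")
for p,z in (((322,239),.122),((284,241),.130),((361,241),.130)):print(onz(c,p,z).round(4))
a,b=onz(c,(231,71),.108),onz(c,(412,70),.108);print(a,b,b-a)
E
```

```text
[0.4629 0.2439 0.122 ]
[0.4603 0.2191 0.13  ]
[0.4635 0.2694 0.13  ]
[0.35243975 0.19304128 0.108     ] [0.35902524 0.30760175 0.108     ] [0.00658548 0.11456047 0.        ]
```

Emit:
{"name": "send_rows", "arguments": {
  "steps": [
    {"translation": [0,0,-0.02],"delta_rot": [0,0,0.4]},
    {"translation": [0,-0.0005,-0.03],"delta_rot": [0,0,0]},
    {"translation": [0,0,-0.03],"delta_rot": [0,0,0]},
    {"translation": [0,0,-0.018],"delta_rot": [0,0,0]},
    {"translation": [0,0,-0.007],"delta_rot": [0,0,0]},
    {"translation": [0,0,0],"delta_rot": [0,0,0]},
    {"translation": [0,0,0],"delta_rot": [0,0,0]}
  ]
}}

```text
time_s: 2.3
eef_pos: [0.464, 0.245, 0.1147]
tcp_rot: [0.028, 1.0, 0.0, 0.001]
contact_force: [0.1, 0.1, 0.8]
finger_gap: 0.093
grasp_force: 0.0
```

Emit:
{"name": "send_rows", "arguments": {
  "steps": [
    {"translation": [0,0,0],"delta_rot": [0,0,0]},
    {"translation": [0,0,0],"delta_rot": [0,0,0]},
    {"translation": [0,0,0],"delta_rot": [0,0,0]},
    {"translation": [0,0,0],"delta_rot": [0,0,0]},
    {"translation": [0,0,0],"delta_rot": [0,0,0]},
    {"translation": [0,0,0],"delta_rot": [0,0,0]},
    {"translation": [0,0,0],"delta_rot": [0,0,0]},
    {"translation": [0,0,0],"delta_rot": [0,0,0]}
  ],
  "jaw": 0.04,
  "force": 25
}}

```text
time_s: 3.1
eef_pos: [0.4638, 0.2439, 0.1141]
tcp_rot: [0.028, 1.0, -0.0, 0.0]
contact_force: [-1.3, -2.7, 4.8]
finger_gap: 0.0443
grasp_force: 25.0
```

Emit:
{"name": "send_rows", "arguments": {
  "steps": [
    {"translation": [0,0,0.003],"delta_rot": [0,0,0]},
    {"translation": [0,0,0.005],"delta_rot": [0,0,0]},
    {"translation": [0,0,0.008],"delta_rot": [0,0,0]},
    {"translation": [0,0,0.012],"delta_rot": [0,0,0]},
    {"translation": [0,0,0.015],"delta_rot": [0,0,0]},
    {"translation": [0,0,0.02],"delta_rot": [0,0,0]},
    {"translation": [0,0,0.02],"delta_rot": [0,0,0]},
    {"translation": [0,0,0],"delta_rot": [0,0,0]}
  ]
}}

```text
time_s: 3.9
eef_pos: [0.4656, 0.245, 0.2003]
tcp_rot: [0.028, 1.0, 0.001, 0.003]
contact_force: [0.4, 0.4, -3.3]
finger_gap: 0.0444
grasp_force: 25.0
```

```bash
python3 - <<'E'
from h import *
st();c=camera("scene");cv2.imwrite("pics/s2.png",c["img"][120:320,180:480])
E
```

```text
t 3.9 pos [0.4656 0.245  0.2003] yaw 86.8 tilt [0.006 0.002] F [ 0.4  0.4 -3.3] gap 0.0444 grip 25.0
```

View pics/s2.png

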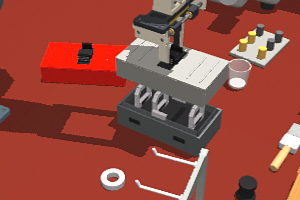

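Emit:
{"name": "send_rows", "arguments": {
  "steps": [
    {"translation": [-0.004,-0.015,0.005],"delta_rot": [0,0,0]},
    {"translation": [-0.008,-0.03,0],"delta_rot": [0,0,0]},
    {"translation": [-0.008,-0.03,0],"delta_rot": [0,0,0]},
    {"translation": [-0.008,-0.03,0],"delta_rot": [0,0,0]},
    {"translation": [-0.008,-0.03,0],"delta_rot": [0,0,0]},
    {"translation": [-0.008,-0.03,0],"delta_rot": [0,0,0]},
    {"translation": [-0.008,-0.03,0],"delta_rot": [0,0,0]},
    {"translation": [-0.008,-0.03,0],"delta_rot": [0,0,0]},
    {"translation": [-0.008,-0.03,0],"delta_rot": [0,0,0]},
    {"translation": [-0.008,-0.03,0],"delta_rot": [0,0,0]},
    {"translation": [-0.008,-0.03,0],"delta_rot": [0,0,0]},
    {"translation": [-0.008,-0.03,0],"delta_rot": [0,0,0]},
    {"translation": [-0.008,-0.03,0],"delta_rot": [0,0,0]},
    {"translation": [-0.008,-0.03,0],"delta_rot": [0,0,0]},
    {"translation": [-0.005,-0.015,0],"delta_rot": [0,0,0]},
    {"translation": [0,0,-0.03],"delta_rot": [0,0,0]},
    {"translation": [0,0,-0.04],"delta_rot": [0,0,0]},
    {"translation": [0,0,-0.04],"delta_rot": [0,0,0]},
    {"translation": [0,0,-0.02],"delta_rot": [0,0,0]},
    {"translation": [0,0,0],"delta_rot": [0,0,0]}
  ]
}}

```text
time_s: 5.95
eef_pos: [0.3473, -0.1735, 0.0687]
tcp_rot: [0.028, 1.0, 0.003, -0.003]
contact_force: [-0.4, 0.2, -3.7]
finger_gap: 0.0444
grasp_force: 25.0
```

Emit:
{"name": "send_rows", "arguments": {
  "steps": [
    {"translation": [0,0,-0.005],"delta_rot": [0,0,0]},
    {"translation": [0,0,-0.004],"delta_rot": [0,0,0]},
    {"translation": [0,0,-0.002],"delta_rot": [0,0,0]},
    {"translation": [0,0,0],"delta_rot": [0,0,0]},
    {"translation": [0,0,-0.001],"delta_rot": [0,0,0]},
    {"translation": [0,0,0],"delta_rot": [0,0,0]}
  ]
}}

```text
time_s: 6.55
eef_pos: [0.3508, -0.1758, 0.0599]
tcp_rot: [0.028, 1.0, -0.0, 0.0]
contact_force: [0.5, 0.4, -4.1]
finger_gap: 0.0443
grasp_force: 25.0
```

Emit:
{"name": "send_rows", "arguments": {
  "steps": [
    {"translation": [0,0,-0.002],"delta_rot": [0,0,0]},
    {"translation": [0,0,-0.001],"delta_rot": [0,0,0]},
    {"translation": [0,0,-0.001],"delta_rot": [0,0,0]},
    {"translation": [0,0,0],"delta_rot": [0,0,0]},
    {"translation": [0,0,0],"delta_rot": [0,0,0]}
  ]
}}

```text
time_s: 7.05
eef_pos: [0.3507, -0.1757, 0.0561]
tcp_rot: [0.028, 1.0, -0.0, 0.0]
contact_force: [-1.2, 2.4, 5.8]
finger_gap: 0.0443
grasp_force: 25.0
```

Emit:
{"name": "send_rows", "arguments": {
  "steps": [
    {"translation": [0,0,0],"delta_rot": [0,0,0]},
    {"translation": [0,0,0],"delta_rot": [0,0,0]},
    {"translation": [0,0,0],"delta_rot": [0,0,0]},
    {"translation": [0,0,0],"delta_rot": [0,0,0]},
    {"translation": [0,0,0],"delta_rot": [0,0,0]},
    {"translation": [0,0,0],"delta_rot": [0,0,0]},
    {"translation": [0,0,0.02],"delta_rot": [0,0,0]},
    {"translation": [0,0,0.04],"delta_rot": [0,0,0]},
    {"translation": [0,0,0.05],"delta_rot": [0,0,0]},
    {"translation": [0,0,0.05],"delta_rot": [0,0,0]}
  ],
  "jaw": 0.093
}}

```text
time_s: 8.05
eef_pos: [0.3502, -0.1752, 0.2172]
tcp_rot: [0.028, 1.0, 0.0, -0.0]
contact_force: [1.7, -0.5, 0.0]
finger_gap: 0.0928
grasp_force: 0.0
```

```bash
python3 - <<'E'
from h import *
st();c=camera("top");i=cv2.resize(c["img"][180:330,190:330],None,fx=4,fy=4,interpolation=cv2.INTER_CUBIC);cv2.imwrite("pics/t3.png",i)
s=camera("scene");cv2.imwrite("pics/s3.png",cv2.resize(s["img"][170:300,280:420],None,fx=4.4,fy=4.4,interpolation=cv2.INTER_CUBIC))
E
```

```text
t 8.1 pos [ 0.3502 -0.1752  0.2172] yaw 86.8 tilt [-0.001  0.001] F [ 1.7 -0.5  0. ] gap 0.0928 grip 0.0
```

View pics/t3.png

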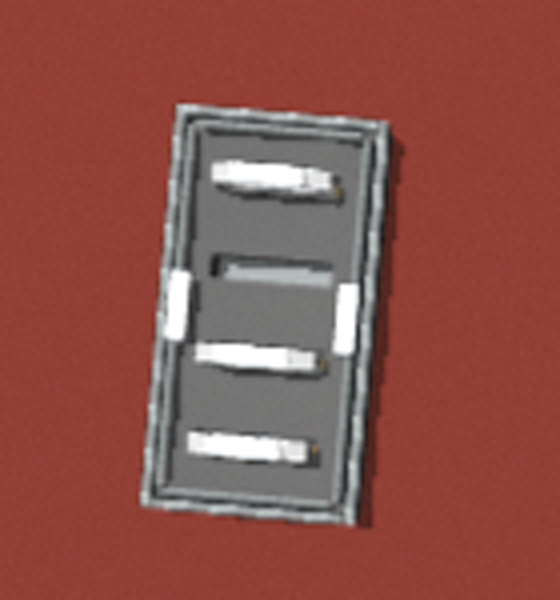

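View pics/s3.png

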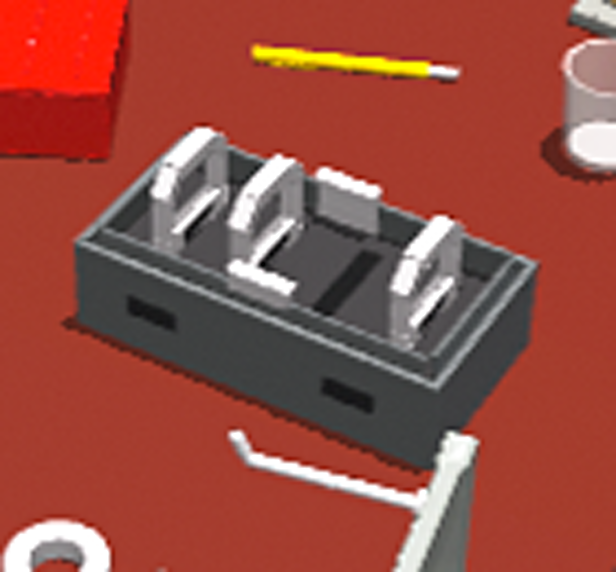

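Slots 1, 2 and 4 hold gauges, with bars near crop px (248,446), (258,357) and (275,178). Slot 3 is empty. The rim corners give the case pose.

```bash
cat >> h.py <<'E'
def slots(cx,cy,yaw):
    y=np.radians(yaw);return {n:(cx+d*np.cos(y),cy+d*np.sin(y)) for n,d in ((1,-.072),(2,-.024),(4,.072))}
E
python3 - <<'E'
from h import *
c=camera("top")
f=lambda p,z:onz(c,(p[0]/4+190-.4,p[1]/4+180-.4),z)
P=np.array([f(p,.058)[:2] for p in((180,104),(389,121),(355,524),(141,507))])
print(cv2.minAreaRect(P.astype(np.float32)),P.mean(0))
d=P[0]-P[3]+P[1]-P[2];yaw=np.degrees(np.arctan2(d[1],d[0]));print(yaw)
k=slots(*P.mean(0),yaw)
for n,b in ((1,(248,446)),(2,(250,357)),(4,(272,177))):print(n,np.round(k[n],4),f(b,.1).round(4))
print(lidpose(c,.05,(0,0)) if 0 else "")
E
```

```text
((0.4652077853679657, 0.24163997173309326), (0.11624579131603241, 0.21988943219184875), 86.69303894042969) [0.46527712 0.2411677 ]
-3.550838372295473
1 [0.3934 0.2456] [0.3944 0.2443 0.1   ]
2 [0.4413 0.2427] [0.4409 0.2446 0.1   ]
4 [0.5371 0.2367] [0.5358 0.2358 0.1   ]
```

Emit:
{"name": "send_rows", "arguments": {
  "steps": [
    {"translation": [0.003,0.03,0],"delta_rot": [0,0,-6.45]},
    {"translation": [0.003,0.03,0],"delta_rot": [0,0,-6.45]},
    {"translation": [0.003,0.03,0],"delta_rot": [0,0,-6.45]},
    {"translation": [0.003,0.03,0],"delta_rot": [0,0,-6.45]},
    {"translation": [0.003,0.03,0],"delta_rot": [0,0,-6.45]},
    {"translation": [0.003,0.03,0],"delta_rot": [0,0,-6.45]},
    {"translation": [0.003,0.03,0],"delta_rot": [0,0,-6.45]},
    {"translation": [0.003,0.03,0],"delta_rot": [0,0,-6.45]},
    {"translation": [0.003,0.03,0],"delta_rot": [0,0,-6.45]},
    {"translation": [0.003,0.03,0],"delta_rot": [0,0,-6.45]},
    {"translation": [0.003,0.03,0],"delta_rot": [0,0,-6.45]},
    {"translation": [0.003,0.03,0],"delta_rot": [0,0,-6.45]},
    {"translation": [0.003,0.03,0],"delta_rot": [0,0,-6.45]},
    {"translation": [0.003,0.03,0],"delta_rot": [0,0,-6.45]},
    {"translation": [0,0,0],"delta_rot": [0,0,0]},
    {"translation": [0,0,0],"delta_rot": [0,0,0]}
  ],
  "jaw": 0.04
}}

```text
time_s: 9.8
eef_pos: [0.3916, 0.2442, 0.214]
tcp_rot: [0.727, 0.686, -0.002, -0.001]
contact_force: [0.7, -0.0, 0.9]
finger_gap: 0.0397
grasp_force: 0.0
```

```bash
python3 - <<'E'
from h import *
st();c=camera("wrist");cv2.imwrite("pics/w4.png",c["img"])
print(proj(c,[[.3934,.2456,.1],[.4413,.2427,.1],[.5371,.2367,.1]]))
E
```

```text
t 9.8 pos [0.3916 0.2442 0.214 ] yaw -3.3 tilt [-0.003 -0.001] F [ 0.7 -0.   0.9] gap 0.0397 grip 0.0
[[328.19824431 226.85201567]
 [395.55366556 227.08600352]
 [529.92621146 227.83484597]]
```

View pics/w4.png

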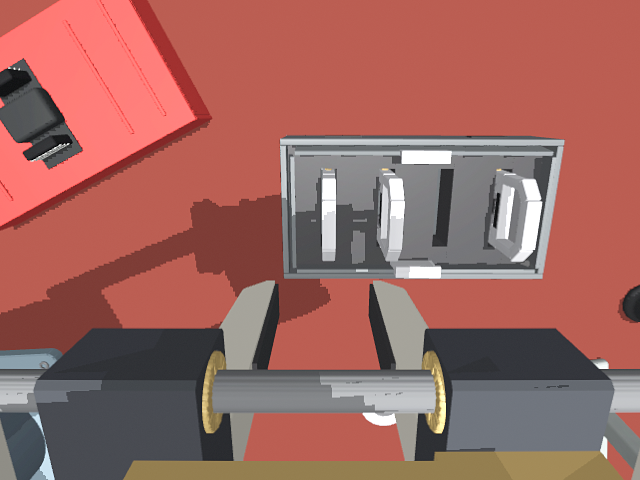

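Gauge 1's bar is at (329,222), where I predicted it (328,227). The other two bars also agree, at x≈397 and 531. Going down on gauge 1.

Emit:
{"name": "send_rows", "arguments": {
  "steps": [
    {"translation": [0.002,0.001,-0.03],"delta_rot": [0,0,0]},
    {"translation": [0,0,-0.035],"delta_rot": [0,0,0]},
    {"translation": [0,0,-0.03],"delta_rot": [0,0,0]},
    {"translation": [0,0,-0.017],"delta_rot": [0,0,0]},
    {"translation": [0,0,-0.008],"delta_rot": [0,0,0]},
    {"translation": [0,0,0],"delta_rot": [0,0,0]},
    {"translation": [0,0,0],"delta_rot": [0,0,0]}
  ]
}}

```text
time_s: 10.55
eef_pos: [0.3953, 0.245, 0.0964]
tcp_rot: [0.729, 0.685, 0.0, 0.0]
contact_force: [0.1, -0.0, -0.5]
finger_gap: 0.0397
grasp_force: 0.0
```

```bash
python3 - <<'E'
from h import *
st();c=camera("scene");cv2.imwrite("pics/s5.png",cv2.resize(c["img"][150:300,260:420],None,fx=4,fy=4))
E
```

```text
t 10.6 pos [0.3953 0.245  0.0964] yaw -3.5 tilt [0.001 0.   ] F [ 0.1 -0.  -0.5] gap 0.0397 grip 0.0
```

View pics/s5.png

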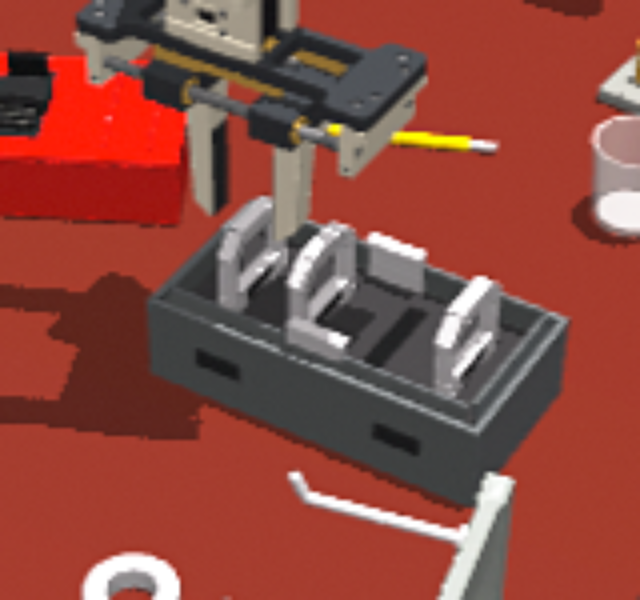

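The fingers straddle gauge 1's bar and clear gauge 2. I'll go 4 mm lower and grip.

Emit:
{"name": "send_rows", "arguments": {
  "steps": [
    {"translation": [0,0,-0.004],"delta_rot": [0,0,0]},
    {"translation": [0,0,0],"delta_rot": [0,0,0]}
  ]
}}

```text
time_s: 10.8
eef_pos: [0.3948, 0.2453, 0.092]
tcp_rot: [0.728, 0.685, 0.0, 0.0]
contact_force: [0.8, -0.7, -0.5]
finger_gap: 0.0396
grasp_force: 0.0
```

Emit:
{"name": "send_rows", "arguments": {
  "steps": [
    {"translation": [0,0,0],"delta_rot": [0,0,0]},
    {"translation": [0,0,0],"delta_rot": [0,0,0]},
    {"translation": [0,0,0],"delta_rot": [0,0,0]},
    {"translation": [0,0,0],"delta_rot": [0,0,0]},
    {"translation": [0,0,0],"delta_rot": [0,0,0]},
    {"translation": [0,0,0],"delta_rot": [0,0,0]}
  ],
  "jaw": 0.0,
  "force": 30
}}

```text
time_s: 11.4
eef_pos: [0.3947, 0.2454, 0.0917]
tcp_rot: [0.728, 0.685, 0.0, 0.0]
contact_force: [-0.3, -0.4, 0.7]
finger_gap: 0.0091
grasp_force: 30.0
```

Emit:
{"name": "send_rows", "arguments": {
  "steps": [
    {"translation": [0,0,0.01],"delta_rot": [0,0,0]},
    {"translation": [0,0,0.02],"delta_rot": [0,0,0]},
    {"translation": [0,0,0.025],"delta_rot": [0,0,0]},
    {"translation": [0,0,0.025],"delta_rot": [0,0,0]},
    {"translation": [0,0,0.025],"delta_rot": [0,0,0]},
    {"translation": [0,0,0.015],"delta_rot": [0,0,0]},
    {"translation": [0,0,0],"delta_rot": [0,0,0]}
  ]
}}

```text
time_s: 12.1
eef_pos: [0.3959, 0.2457, 0.2143]
tcp_rot: [0.728, 0.685, 0.002, 0.001]
contact_force: [0.9, 0.4, -2.2]
finger_gap: 0.0093
grasp_force: 30.0
```

Emit:
{"name": "send_rows", "arguments": {
  "steps": [
    {"translation": [0.004,-0.015,0],"delta_rot": [0,0,0.8]},
    {"translation": [0.008,-0.03,0],"delta_rot": [0,0,0.8]},
    {"translation": [0.008,-0.03,0],"delta_rot": [0,0,0.8]},
    {"translation": [0.008,-0.03,0],"delta_rot": [0,0,0.8]},
    {"translation": [0.008,-0.03,0],"delta_rot": [0,0,0.8]},
    {"translation": [0.008,-0.03,0],"delta_rot": [0,0,0.8]},
    {"translation": [0.008,-0.03,0],"delta_rot": [0,0,0.8]},
    {"translation": [0.008,-0.03,0],"delta_rot": [0,0,0.8]},
    {"translation": [0.008,-0.03,0],"delta_rot": [0,0,0.8]},
    {"translation": [0.008,-0.03,0],"delta_rot": [0,0,0.8]},
    {"translation": [0.008,-0.03,0],"delta_rot": [0,0,0.8]},
    {"translation": [0.008,-0.03,0],"delta_rot": [0,0,0.8]},
    {"translation": [0.008,-0.03,0],"delta_rot": [0,0,0.8]},
    {"translation": [0.008,-0.03,0],"delta_rot": [0,0,0.6]},
    {"translation": [0.008,-0.013,0],"delta_rot": [0,0,0]},
    {"translation": [0,0,0],"delta_rot": [0,0,0]},
    {"translation": [0,0,0],"delta_rot": [0,0,0]}
  ]
}}

```text
time_s: 13.8
eef_pos: [0.5101, -0.1716, 0.2109]
tcp_rot: [0.66, 0.752, 0.0, -0.001]
contact_force: [-0.1, 0.8, -1.3]
finger_gap: 0.0096
grasp_force: 30.0
```

```bash
python3 - <<'E'
from h import *
st();c=camera("scene");cv2.imwrite("pics/s6.png",cv2.resize(c["img"][180:460,200:420],None,fx=2.1,fy=2.1))
c=camera("top");cv2.imwrite("pics/t6.png",c["img"])
E
```

```text
t 13.8 pos [ 0.5101 -0.1716  0.2109] yaw 7.5 tilt [-0.002  0.002] F [-0.1  0.8 -1.3] gap 0.0096 grip 30.0
```

View pics/s6.png

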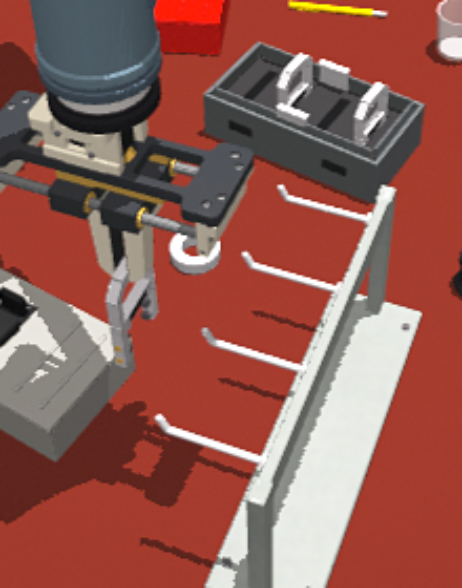

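Emit:
{"name": "send_rows", "arguments": {
  "steps": [
    {"translation": [0,0,-0.015],"delta_rot": [0,0,0]},
    {"translation": [0,0,-0.015],"delta_rot": [0,0,0]},
    {"translation": [0,0,0],"delta_rot": [0,0,0]},
    {"translation": [0,0,0],"delta_rot": [0,0,0]}
  ]
}}

```text
time_s: 14.3
eef_pos: [0.5105, -0.1717, 0.182]
tcp_rot: [0.659, 0.752, 0.0, -0.0]
contact_force: [-0.2, 0.3, -1.9]
finger_gap: 0.0094
grasp_force: 30.0
```

Emit:
{"name": "send_rows", "arguments": {
  "steps": [
    {"translation": [0.01,0.001,0],"delta_rot": [0,0,0]},
    {"translation": [0.015,0.002,0],"delta_rot": [0,0,0]},
    {"translation": [0.015,0.002,0],"delta_rot": [0,0,0]},
    {"translation": [0.015,0.002,0],"delta_rot": [0,0,0]},
    {"translation": [0.015,0.002,0],"delta_rot": [0,0,0]},
    {"translation": [0.015,0.002,0],"delta_rot": [0,0,0]},
    {"translation": [0.015,0.001,0],"delta_rot": [0,0,0]},
    {"translation": [0,0,0],"delta_rot": [0,0,0]},
    {"translation": [0,0,0],"delta_rot": [0,0,0]}
  ]
}}

```text
time_s: 15.2
eef_pos: [0.611, -0.1605, 0.1819]
tcp_rot: [0.659, 0.752, -0.0, 0.0]
contact_force: [0.2, -0.1, -2.8]
finger_gap: 0.0097
grasp_force: 30.0
```

```bash
python3 - <<'E'
from h import *
st();c=camera("scene");cv2.imwrite("pics/s7.png",cv2.resize(c["img"][260:440,240:400],None,fx=3.3,fy=3.3))
E
```

```text
t 15.2 pos [ 0.611  -0.1605  0.1819] yaw 7.5 tilt [ 0. -0.] F [ 0.2 -0.1 -2.8] gap 0.0097 grip 30.0
```

View pics/s7.png

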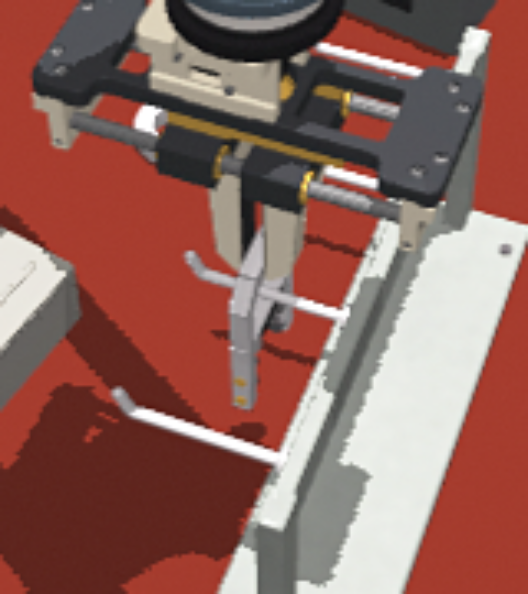

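The bow is over hook 3, so I'll lower it gently.

Emit:
{"name": "send_rows", "arguments": {
  "steps": [
    {"translation": [0.001,0.001,-0.006],"delta_rot": [0,0,0]},
    {"translation": [0,0,-0.006],"delta_rot": [0,0,0]},
    {"translation": [0,0,-0.005],"delta_rot": [0,0,0]},
    {"translation": [0,0,-0.002],"delta_rot": [0,0,0]},
    {"translation": [0,0,0],"delta_rot": [0,0,0]},
    {"translation": [0,0,0],"delta_rot": [0,0,0]}
  ]
}}

```text
time_s: 15.85
eef_pos: [0.6117, -0.1598, 0.1627]
tcp_rot: [0.659, 0.752, 0.0, 0.0]
contact_force: [-0.6, 0.4, -1.6]
finger_gap: 0.0097
grasp_force: 30.0
```

Emit:
{"name": "send_rows", "arguments": {
  "steps": [
    {"translation": [0,0,-0.001],"delta_rot": [0,0,0]},
    {"translation": [0,0,0],"delta_rot": [0,0,0]},
    {"translation": [0,0,0],"delta_rot": [0,0,0]}
  ]
}}

```text
time_s: 16.15
eef_pos: [0.6116, -0.1597, 0.1617]
tcp_rot: [0.659, 0.752, 0.0, 0.0]
contact_force: [-0.8, -0.7, -2.3]
finger_gap: 0.0091
grasp_force: 30.0
```

Emit:
{"name": "send_rows", "arguments": {
  "steps": [
    {"translation": [0,0,-0.001],"delta_rot": [0,0,0]},
    {"translation": [0,0,0],"delta_rot": [0,0,0]},
    {"translation": [0,0,0],"delta_rot": [0,0,0]}
  ]
}}

```text
time_s: 16.45
eef_pos: [0.6118, -0.1598, 0.1615]
tcp_rot: [0.659, 0.752, 0.0, 0.0]
contact_force: [-2.5, 0.3, 5.7]
finger_gap: 0.0096
grasp_force: 30.0
```

Emit:
{"name": "send_rows", "arguments": {
  "steps": [
    {"translation": [0,0,0],"delta_rot": [0,0,0]},
    {"translation": [0,0,0],"delta_rot": [0,0,0]},
    {"translation": [0,0,0],"delta_rot": [0,0,0]},
    {"translation": [0,0,0],"delta_rot": [0,0,0]},
    {"translation": [0,0,0.004],"delta_rot": [0,0,0]},
    {"translation": [0,0,0.01],"delta_rot": [0,0,0]},
    {"translation": [0,0,0.02],"delta_rot": [0,0,0]},
    {"translation": [0,0,0.03],"delta_rot": [0,0,0]},
    {"translation": [0,0,0],"delta_rot": [0,0,0]},
    {"translation": [0,0,0],"delta_rot": [0,0,0]}
  ],
  "jaw": 0.02
}}

```text
time_s: 17.45
eef_pos: [0.6122, -0.1599, 0.2261]
tcp_rot: [0.659, 0.752, 0.0, 0.001]
contact_force: [0.7, 0.4, -0.1]
finger_gap: 0.0198
grasp_force: 0.0
```

```bash
python3 - <<'E'
from h import *
st();c=camera("scene");t=camera("top")
a=cv2.resize(c["img"][160:460,220:440],None,fx=1.8,fy=1.8);b=cv2.resize(t["img"][130:330,190:390],None,fx=1.98,fy=2.7)
h=min(a.shape[0],b.shape[0]);cv2.imwrite("pics/s8.png",np.hstack([a[:h],b[:h]]))
print(a.shape,b.shape)
E
```

```text
t 17.4 pos [ 0.6122 -0.1599  0.2261] yaw 7.5 tilt [ 0.003 -0.001] F [ 0.7  0.4 -0.1] gap 0.0198 grip 0.0
(540, 396, 3) (540, 396, 3)
```

View pics/s8.png

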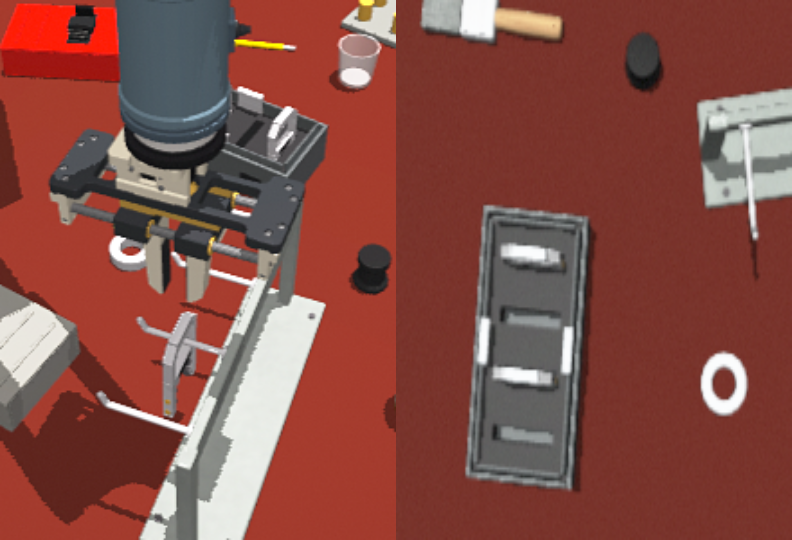

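Gauge 1 hangs on hook 3, and the case still holds gauges 2 and 4. I'm adding a numeric check of the case pose so I'll notice if it gets knocked.

```bash
cat >> h.py <<'E'
def casepose(c,near=(.465,.242)):
    h=cv2.cvtColor(c["img"],cv2.COLOR_BGR2HSV);m=(h[...,1]<110).astype(np.uint8)*255
    m=cv2.morphologyEx(m,cv2.MORPH_CLOSE,np.ones((5,5)))
    for k in cv2.findContours(m,cv2.RETR_EXTERNAL,cv2.CHAIN_APPROX_NONE)[0]:
        if cv2.contourArea(k)<2500:continue
        P=np.array([onz(c,p[0],.058)[:2] for p in cv2.convexHull(k).astype(float)],np.float32)
        (x,y),(w,hh),a=cv2.minAreaRect(P)
        if np.hypot(x-near[0],y-near[1])<.12:
            if w<hh:a+=90;w,hh=hh,w
            print("case",np.round([x,y,w,hh,(a+90)%180-90],4))
def lidbench(c,near=(.351,-.176)):
    h=cv2.cvtColor(c["img"],cv2.COLOR_BGR2HSV);m=((h[...,1]<60)&(h[...,2]>120)).astype(np.uint8)*255
    m=cv2.morphologyEx(m,cv2.MORPH_CLOSE,np.ones((7,7)))
    for k in cv2.findContours(m,cv2.RETR_EXTERNAL,cv2.CHAIN_APPROX_NONE)[0]:
        if cv2.contourArea(k)<2000:continue
        P=np.array([onz(c,p[0],.05)[:2] for p in cv2.convexHull(k).astype(float)],np.float32)
        (x,y),(w,hh),a=cv2.minAreaRect(P)
        if np.hypot(x-near[0],y-near[1])<.12:
            if w<hh:a+=90;w,hh=hh,w
            print("lid",np.round([x,y,w,hh,(a+90)%180-90],4))
E
python3 - <<'E'
from h import *
c=camera("top");casepose(c);lidbench(c);cv2.imwrite("pics/base.png",c["img"])
E
```

```text
case [ 0.4648  0.2408  0.2216  0.1201 -3.4403]
lid [  0.3997  -0.2059   1.0336   0.4636 -25.1027]
```

Emit:
{"name": "send_rows", "arguments": {
  "steps": [
    {"translation": [-0.003,0.014,0],"delta_rot": [0,0,-0.8]},
    {"translation": [-0.006,0.028,0],"delta_rot": [0,0,-0.8]},
    {"translation": [-0.006,0.028,0],"delta_rot": [0,0,-0.8]},
    {"translation": [-0.006,0.028,0],"delta_rot": [0,0,-0.8]},
    {"translation": [-0.006,0.028,0],"delta_rot": [0,0,-0.8]},
    {"translation": [-0.006,0.028,0],"delta_rot": [0,0,-0.8]},
    {"translation": [-0.006,0.028,0],"delta_rot": [0,0,-0.8]},
    {"translation": [-0.006,0.028,0],"delta_rot": [0,0,-0.8]},
    {"translation": [-0.005,0.028,0],"delta_rot": [0,0,-0.8]},
    {"translation": [-0.005,0.028,0],"delta_rot": [0,0,-0.8]},
    {"translation": [-0.005,0.028,0],"delta_rot": [0,0,-0.8]},
    {"translation": [-0.005,0.028,0],"delta_rot": [0,0,-0.8]},
    {"translation": [-0.005,0.028,0],"delta_rot": [0,0,-0.8]},
    {"translation": [-0.005,0.028,0],"delta_rot": [0,0,-0.6]},
    {"translation": [0,0.018,0],"delta_rot": [0,0,0]},
    {"translation": [0,0,0],"delta_rot": [0,0,0]},
    {"translation": [0,0,0],"delta_rot": [0,0,0]}
  ],
  "jaw": 0.04
}}

```text
time_s: 19.3
eef_pos: [0.5361, 0.2362, 0.2237]
tcp_rot: [0.728, 0.685, -0.001, -0.0]
contact_force: [0.3, -0.4, 0.3]
finger_gap: 0.0397
grasp_force: 0.0
```

```bash
cat >> h.py <<'E'
def barw(c,X):
    """wrist view: centre of the white bar top near predicted world X, back on its plane"""
    p=proj(c,[X])[0];u,v=p.astype(int);g=c["img"][v-25:v+26,u-40:u+41].min(2)
    m=(g>150);xs=np.nonzero(m.mean(0)>.5)[0]+u-40
    print("pred",p.round(1),"cols",xs.min() if len(xs) else None,xs.max() if len(xs) else None,"bar",onz(c,(xs.mean(),v),X[2]).round(4) if len(xs) else None)
E
python3 - <<'E'
from h import *
st();c=camera("wrist");cv2.imwrite("pics/w9.png",c["img"]);barw(c,[.5371,.2367,.1]);barw(c,[.4413,.2427,.1])
E
```

```text
t 19.3 pos [0.5361 0.2362 0.2237] yaw -3.5 tilt [-0.002 -0.001] F [ 0.3 -0.4  0.3] gap 0.0397 grip 0.0
pred [326.8 224.6] cols 321 362 bar [0.5419 0.2368 0.1   ]
pred [196.4 224.2] cols 190 218 bar [0.4467 0.2425 0.1   ]
```

Emit:
{"name": "send_rows", "arguments": {
  "steps": [
    {"translation": [0.001,0.0005,-0.03],"delta_rot": [0,0,0]},
    {"translation": [0,0,-0.035],"delta_rot": [0,0,0]},
    {"translation": [0,0,-0.03],"delta_rot": [0,0,0]},
    {"translation": [0,0,-0.02],"delta_rot": [0,0,0]},
    {"translation": [0,0,-0.01],"delta_rot": [0,0,0]},
    {"translation": [0,0,-0.004],"delta_rot": [0,0,0]},
    {"translation": [0,0,0],"delta_rot": [0,0,0]},
    {"translation": [0,0,0],"delta_rot": [0,0,0]}
  ]
}}

```text
time_s: 20.15
eef_pos: [0.5386, 0.2368, 0.0969]
tcp_rot: [0.729, 0.685, 0.001, 0.001]
contact_force: [-0.5, 0.6, -0.2]
finger_gap: 0.0401
grasp_force: 0.0
```

Emit:
{"name": "send_rows", "arguments": {
  "steps": [
    {"translation": [-0.001,0,-0.003],"delta_rot": [0,0,0]},
    {"translation": [0,0,0],"delta_rot": [0,0,0]},
    {"translation": [0,0,0],"delta_rot": [0,0,0]}
  ]
}}

```text
time_s: 20.45
eef_pos: [0.5367, 0.2369, 0.093]
tcp_rot: [0.728, 0.685, 0.0, 0.0]
contact_force: [0.3, -0.0, 0.2]
finger_gap: 0.0399
grasp_force: 0.0
```

Emit:
{"name": "send_rows", "arguments": {
  "steps": [
    {"translation": [0,0,0],"delta_rot": [0,0,0]},
    {"translation": [0,0,0],"delta_rot": [0,0,0]},
    {"translation": [0,0,0],"delta_rot": [0,0,0]},
    {"translation": [0,0,0],"delta_rot": [0,0,0]},
    {"translation": [0,0,0],"delta_rot": [0,0,0]},
    {"translation": [0,0,0],"delta_rot": [0,0,0]}
  ],
  "jaw": 0.0,
  "force": 30
}}

```text
time_s: 21.05
eef_pos: [0.5367, 0.2368, 0.0926]
tcp_rot: [0.728, 0.685, 0.0, 0.0]
contact_force: [-0.1, -0.7, 0.1]
finger_gap: 0.0096
grasp_force: 30.0
```

Emit:
{"name": "send_rows", "arguments": {
  "steps": [
    {"translation": [0,0,0.01],"delta_rot": [0,0,0]},
    {"translation": [0,0,0.02],"delta_rot": [0,0,0]},
    {"translation": [0,0,0.025],"delta_rot": [0,0,0]},
    {"translation": [0,0,0.025],"delta_rot": [0,0,0]},
    {"translation": [0,0,0.025],"delta_rot": [0,0,0]},
    {"translation": [0,0,0.015],"delta_rot": [0,0,0]},
    {"translation": [0,0,0],"delta_rot": [0,0,0]}
  ]
}}

```text
time_s: 21.75
eef_pos: [0.5378, 0.2372, 0.2157]
tcp_rot: [0.728, 0.685, 0.002, 0.001]
contact_force: [-0.1, 0.7, -2.4]
finger_gap: 0.0095
grasp_force: 30.0
```

Emit:
{"name": "send_rows", "arguments": {
  "steps": [
    {"translation": [-0.01,-0.015,0],"delta_rot": [0,0,1]},
    {"translation": [-0.01,-0.03,0],"delta_rot": [0,0,1]},
    {"translation": [-0.01,-0.03,0],"delta_rot": [0,0,1]},
    {"translation": [-0.007,-0.03,0],"delta_rot": [0,0,1]},
    {"translation": [0,-0.03,0],"delta_rot": [0,0,1]},
    {"translation": [0,-0.03,0],"delta_rot": [0,0,1]},
    {"translation": [0,-0.03,0],"delta_rot": [0,0,1]},
    {"translation": [0,-0.03,0],"delta_rot": [0,0,1]},
    {"translation": [0,-0.03,0],"delta_rot": [0,0,1]},
    {"translation": [0,-0.03,0],"delta_rot": [0,0,1]},
    {"translation": [0,-0.025,-0.01],"delta_rot": [0,0,1]},
    {"translation": [0,-0.015,-0.01],"delta_rot": [0,0,0]},
    {"translation": [0,0,-0.01],"delta_rot": [0,0,0]},
    {"translation": [0,0,0],"delta_rot": [0,0,0]},
    {"translation": [0,0,0],"delta_rot": [0,0,0]}
  ]
}}

```text
time_s: 23.25
eef_pos: [0.4992, -0.0869, 0.1821]
tcp_rot: [0.659, 0.752, -0.0, -0.001]
contact_force: [-0.3, -0.3, -1.7]
finger_gap: 0.0098
grasp_force: 30.0
```

Emit:
{"name": "send_rows", "arguments": {
  "steps": [
    {"translation": [0.01,0.001,0],"delta_rot": [0,0,0]},
    {"translation": [0.015,0.002,0],"delta_rot": [0,0,0]},
    {"translation": [0.015,0.002,0],"delta_rot": [0,0,0]},
    {"translation": [0.015,0.002,0],"delta_rot": [0,0,0]},
    {"translation": [0.015,0.002,0],"delta_rot": [0,0,0]},
    {"translation": [0.015,0.002,0],"delta_rot": [0,0,0]},
    {"translation": [0.016,0.002,0],"delta_rot": [0,0,0]},
    {"translation": [0,0,0],"delta_rot": [0,0,0]},
    {"translation": [0,0,0],"delta_rot": [0,0,0]}
  ]
}}

```text
time_s: 24.15
eef_pos: [0.6009, -0.0743, 0.1826]
tcp_rot: [0.659, 0.752, -0.0, -0.0]
contact_force: [-0.0, 0.1, -2.9]
finger_gap: 0.0095
grasp_force: 30.0
```

Emit:
{"name": "send_rows", "arguments": {
  "steps": [
    {"translation": [0,0,-0.006],"delta_rot": [0,0,0]},
    {"translation": [0,0,-0.006],"delta_rot": [0,0,0]},
    {"translation": [0,0,-0.005],"delta_rot": [0,0,0]},
    {"translation": [0,0,-0.001],"delta_rot": [0,0,0]},
    {"translation": [0,0,0],"delta_rot": [0,0,0]},
    {"translation": [0,0,0],"delta_rot": [0,0,0]}
  ]
}}

```text
time_s: 24.75
eef_pos: [0.6007, -0.0753, 0.1648]
tcp_rot: [0.659, 0.752, 0.0, 0.0]
contact_force: [-0.2, -0.2, -1.9]
finger_gap: 0.01
grasp_force: 30.0
```

Expected touch is at TCP ≈ 0.1625.

Emit:
{"name": "send_rows", "arguments": {
  "steps": [
    {"translation": [0,0,-0.001],"delta_rot": [0,0,0]},
    {"translation": [0,0,-0.001],"delta_rot": [0,0,0]},
    {"translation": [0,0,0],"delta_rot": [0,0,0]},
    {"translation": [0,0,0],"delta_rot": [0,0,0]}
  ]
}}

```text
time_s: 25.15
eef_pos: [0.6006, -0.0752, 0.1627]
tcp_rot: [0.659, 0.752, 0.0, 0.0]
contact_force: [-0.5, 0.1, -1.6]
finger_gap: 0.0095
grasp_force: 30.0
```

Emit:
{"name": "send_rows", "arguments": {
  "steps": [
    {"translation": [0,0,-0.001],"delta_rot": [0,0,0]},
    {"translation": [0,0,0],"delta_rot": [0,0,0]},
    {"translation": [0,0,0],"delta_rot": [0,0,0]}
  ]
}}

```text
time_s: 25.45
eef_pos: [0.6008, -0.0753, 0.1624]
tcp_rot: [0.659, 0.752, 0.0, 0.0]
contact_force: [-1.4, 0.8, 5.4]
finger_gap: 0.0094
grasp_force: 30.0
```

Emit:
{"name": "send_rows", "arguments": {
  "steps": [
    {"translation": [0,0,0],"delta_rot": [0,0,0]},
    {"translation": [0,0,0],"delta_rot": [0,0,0]},
    {"translation": [0,0,0],"delta_rot": [0,0,0]},
    {"translation": [0,0,0],"delta_rot": [0,0,0]},
    {"translation": [0,0,0.004],"delta_rot": [0,0,0]},
    {"translation": [0,0,0.01],"delta_rot": [0,0,0]},
    {"translation": [0,0,0.02],"delta_rot": [0,0,0]},
    {"translation": [0,0,0.03],"delta_rot": [0,0,0]},
    {"translation": [0,0,0],"delta_rot": [0,0,0]},
    {"translation": [0,0,0],"delta_rot": [0,0,0]}
  ],
  "jaw": 0.02
}}

```text
time_s: 26.45
eef_pos: [0.6012, -0.0754, 0.227]
tcp_rot: [0.659, 0.752, 0.001, 0.001]
contact_force: [0.1, 0.2, -0.5]
finger_gap: 0.0198
grasp_force: 0.0
```

```bash
python3 - <<'E'
from h import *
st();c=camera("top");casepose(c)
b=cv2.imread("pics/base.png");d=cv2.absdiff(c["img"],b).max(2)
m=cv2.morphologyEx((d>40).astype(np.uint8)*255,cv2.MORPH_OPEN,np.ones((3,3)))
for k in cv2.findContours(m,0,2)[0]:
    if cv2.contourArea(k)>60:print(cv2.boundingRect(k))
s=camera("scene");cv2.imwrite("pics/s10.png",s["img"])
E
```

```text
t 26.4 pos [ 0.6012 -0.0754  0.227 ] yaw 7.5 tilt [ 0.003 -0.001] F [ 0.1  0.2 -0.5] gap 0.0198 grip 0.0
case [ 0.4649  0.2408  0.2216  0.12   -3.4626]
(272, 466, 36, 14)
(228, 399, 52, 81)
(278, 350, 74, 130)
(243, 220, 33, 11)
(482, 200, 12, 10)
(351, 82, 253, 398)
```

Emit:
{"name": "send_rows", "arguments": {
  "steps": [
    {"translation": [-0.007,0.014,0],"delta_rot": [0,0,-1]},
    {"translation": [-0.014,0.028,0],"delta_rot": [0,0,-1]},
    {"translation": [-0.014,0.028,0],"delta_rot": [0,0,-1]},
    {"translation": [-0.014,0.028,0],"delta_rot": [0,0,-1]},
    {"translation": [-0.014,0.028,0],"delta_rot": [0,0,-1]},
    {"translation": [-0.014,0.028,0],"delta_rot": [0,0,-1]},
    {"translation": [-0.014,0.028,0],"delta_rot": [0,0,-1]},
    {"translation": [-0.014,0.028,0],"delta_rot": [0,0,-1]},
    {"translation": [-0.014,0.028,0],"delta_rot": [0,0,-1]},
    {"translation": [-0.014,0.028,0],"delta_rot": [0,0,-1]},
    {"translation": [-0.014,0.028,0],"delta_rot": [0,0,-1]},
    {"translation": [-0.013,0.024,0],"delta_rot": [0,0,0]},
    {"translation": [0,0,0],"delta_rot": [0,0,0]},
    {"translation": [0,0,0],"delta_rot": [0,0,0]}
  ],
  "jaw": 0.04
}}

```text
time_s: 27.95
eef_pos: [0.4401, 0.2428, 0.2249]
tcp_rot: [0.728, 0.686, -0.001, -0.0]
contact_force: [-0.2, -1.0, 0.0]
finger_gap: 0.0399
grasp_force: 0.0
```

```bash
python3 - <<'E'
from h import *
st();c=camera("wrist");barw(c,[.4413,.2427,.1])
E
```

```text
t 27.9 pos [0.4401 0.2428 0.2249] yaw -3.4 tilt [-0.001 -0.001] F [-0.2 -1.   0. ] gap 0.0399 grip 0.0
pred [327.2 225. ] cols 321 334 bar [0.4415 0.2427 0.1   ]
```

Emit:
{"name": "send_rows", "arguments": {
  "steps": [
    {"translation": [0.001,0,-0.03],"delta_rot": [0,0,0]},
    {"translation": [0,0,-0.035],"delta_rot": [0,0,0]},
    {"translation": [0,0,-0.03],"delta_rot": [0,0,0]},
    {"translation": [0,0,-0.02],"delta_rot": [0,0,0]},
    {"translation": [0,0,-0.01],"delta_rot": [0,0,0]},
    {"translation": [0,0,-0.007],"delta_rot": [0,0,0]},
    {"translation": [0,0,0],"delta_rot": [0,0,0]},
    {"translation": [0,0,0],"delta_rot": [0,0,0]},
    {"translation": [0,0,0],"delta_rot": [0,0,0]}
  ]
}}

```text
time_s: 28.9
eef_pos: [0.4425, 0.243, 0.0947]
tcp_rot: [0.728, 0.685, 0.001, 0.0]
contact_force: [0.1, 0.2, -0.7]
finger_gap: 0.0398
grasp_force: 0.0
```

Emit:
{"name": "send_rows", "arguments": {
  "steps": [
    {"translation": [0,0,0],"delta_rot": [0,0,0]},
    {"translation": [0,0,0],"delta_rot": [0,0,0]},
    {"translation": [0,0,0],"delta_rot": [0,0,0]},
    {"translation": [0,0,0],"delta_rot": [0,0,0]},
    {"translation": [0,0,0],"delta_rot": [0,0,0]},
    {"translation": [0,0,0],"delta_rot": [0,0,0]}
  ],
  "jaw": 0.0,
  "force": 30
}}

```text
time_s: 29.5
eef_pos: [0.4418, 0.2429, 0.0937]
tcp_rot: [0.728, 0.685, 0.0, 0.0]
contact_force: [0.6, -0.3, 1.1]
finger_gap: 0.0096
grasp_force: 30.0
```

Emit:
{"name": "send_rows", "arguments": {
  "steps": [
    {"translation": [0,0,0.01],"delta_rot": [0,0,0]},
    {"translation": [0,0,0.02],"delta_rot": [0,0,0]},
    {"translation": [0,0,0.025],"delta_rot": [0,0,0]},
    {"translation": [0,0,0.025],"delta_rot": [0,0,0]},
    {"translation": [0,0,0.025],"delta_rot": [0,0,0]},
    {"translation": [0,0,0.015],"delta_rot": [0,0,0]},
    {"translation": [0,0,0],"delta_rot": [0,0,0]}
  ]
}}

```text
time_s: 30.2
eef_pos: [0.4428, 0.2432, 0.2163]
tcp_rot: [0.728, 0.685, 0.002, 0.001]
contact_force: [-0.1, -0.4, -2.3]
finger_gap: 0.0096
grasp_force: 30.0
```

Emit:
{"name": "send_rows", "arguments": {
  "steps": [
    {"translation": [0.004,-0.015,0],"delta_rot": [0,0,1]},
    {"translation": [0.005,-0.025,0],"delta_rot": [0,0,1]},
    {"translation": [0.005,-0.025,0],"delta_rot": [0,0,1]},
    {"translation": [0.005,-0.025,0],"delta_rot": [0,0,1]},
    {"translation": [0.005,-0.025,0],"delta_rot": [0,0,1]},
    {"translation": [0.005,-0.025,0],"delta_rot": [0,0,1]},
    {"translation": [0.005,-0.025,0],"delta_rot": [0,0,1]},
    {"translation": [0.005,-0.025,0],"delta_rot": [0,0,1]},
    {"translation": [0.005,-0.025,0],"delta_rot": [0,0,1]},
    {"translation": [0.002,-0.02,-0.01],"delta_rot": [0,0,1]},
    {"translation": [0,-0.012,-0.01],"delta_rot": [0,0,1]},
    {"translation": [0,0,-0.01],"delta_rot": [0,0,0]},
    {"translation": [0,0,0],"delta_rot": [0,0,0]},
    {"translation": [0,0,0],"delta_rot": [0,0,0]}
  ]
}}

```text
time_s: 31.6
eef_pos: [0.4871, -0.0034, 0.1831]
tcp_rot: [0.659, 0.752, -0.0, -0.001]
contact_force: [0.1, 0.2, -3.3]
finger_gap: 0.0093
grasp_force: 30.0
```

Emit:
{"name": "send_rows", "arguments": {
  "steps": [
    {"translation": [0.01,0.001,0],"delta_rot": [0,0,0]},
    {"translation": [0.015,0.002,0],"delta_rot": [0,0,0]},
    {"translation": [0.015,0.002,0],"delta_rot": [0,0,0]},
    {"translation": [0.015,0.002,0],"delta_rot": [0,0,0]},
    {"translation": [0.015,0.002,0],"delta_rot": [0,0,0]},
    {"translation": [0.015,0.002,0],"delta_rot": [0,0,0]},
    {"translation": [0.016,0.002,0],"delta_rot": [0,0,0]},
    {"translation": [0,0,0],"delta_rot": [0,0,0]},
    {"translation": [0,0,0],"delta_rot": [0,0,0]}
  ]
}}

```text
time_s: 32.5
eef_pos: [0.5888, 0.0094, 0.1836]
tcp_rot: [0.659, 0.752, -0.0, -0.0]
contact_force: [-0.2, -0.6, -2.6]
finger_gap: 0.0098
grasp_force: 30.0
```

Emit:
{"name": "send_rows", "arguments": {
  "steps": [
    {"translation": [0,0,-0.006],"delta_rot": [0,0,0]},
    {"translation": [0,0,-0.006],"delta_rot": [0,0,0]},
    {"translation": [0,0,-0.005],"delta_rot": [0,0,0]},
    {"translation": [0,0,-0.001],"delta_rot": [0,0,0]},
    {"translation": [0,0,0],"delta_rot": [0,0,0]},
    {"translation": [0,0,0],"delta_rot": [0,0,0]}
  ]
}}

```text
time_s: 33.1
eef_pos: [0.5887, 0.0087, 0.1658]
tcp_rot: [0.659, 0.752, 0.0, 0.0]
contact_force: [0.2, -0.0, -3.3]
finger_gap: 0.0095
grasp_force: 30.0
```

Emit:
{"name": "send_rows", "arguments": {
  "steps": [
    {"translation": [0,0,-0.001],"delta_rot": [0,0,0]},
    {"translation": [0,0,-0.001],"delta_rot": [0,0,0]},
    {"translation": [0,0,0],"delta_rot": [0,0,0]},
    {"translation": [0,0,0],"delta_rot": [0,0,0]}
  ]
}}

```text
time_s: 33.5
eef_pos: [0.5887, 0.0088, 0.1637]
tcp_rot: [0.659, 0.752, 0.0, 0.0]
contact_force: [0.5, 0.6, -1.2]
finger_gap: 0.0099
grasp_force: 30.0
```

Emit:
{"name": "send_rows", "arguments": {
  "steps": [
    {"translation": [0,0,-0.001],"delta_rot": [0,0,0]},
    {"translation": [0,0,0],"delta_rot": [0,0,0]},
    {"translation": [0,0,0],"delta_rot": [0,0,0]}
  ]
}}

```text
time_s: 33.8
eef_pos: [0.5888, 0.0087, 0.1635]
tcp_rot: [0.659, 0.752, 0.0, 0.0]
contact_force: [-1.9, -0.1, 5.0]
finger_gap: 0.0093
grasp_force: 30.0
```

Emit:
{"name": "send_rows", "arguments": {
  "steps": [
    {"translation": [0,0,0],"delta_rot": [0,0,0]},
    {"translation": [0,0,0],"delta_rot": [0,0,0]},
    {"translation": [0,0,0],"delta_rot": [0,0,0]},
    {"translation": [0,0,0],"delta_rot": [0,0,0]},
    {"translation": [0,0,0.004],"delta_rot": [0,0,0]},
    {"translation": [0,0,0.01],"delta_rot": [0,0,0]},
    {"translation": [0,0,0.02],"delta_rot": [0,0,0]},
    {"translation": [0,0,0.03],"delta_rot": [0,0,0]},
    {"translation": [0,0,0],"delta_rot": [0,0,0]},
    {"translation": [0,0,0],"delta_rot": [0,0,0]}
  ],
  "jaw": 0.02
}}

```text
time_s: 34.8
eef_pos: [0.5892, 0.0087, 0.228]
tcp_rot: [0.659, 0.752, 0.001, 0.001]
contact_force: [1.0, -0.3, -0.7]
finger_gap: 0.0203
grasp_force: 0.0
```

```bash
python3 - <<'E'
from h import *
st();c=camera("top");casepose(c);lidbench(c)
s=camera("scene")
a=cv2.resize(s["img"][130:460,100:440],(500,485));b=cv2.resize(c["img"][130:460,200:400],(294,485))
cv2.imwrite("pics/s11.png",np.hstack([a,b]))
E
```

```text
t 34.8 pos [0.5892 0.0087 0.228 ] yaw 7.5 tilt [ 0.003 -0.   ] F [ 1.  -0.3 -0.7] gap 0.0203 grip 0.0
case [ 0.4648  0.2408  0.2216  0.1201 -3.4403]
lid [  0.3818  -0.0713   0.8289   0.3596 -10.412 ]
```

View pics/s11.png

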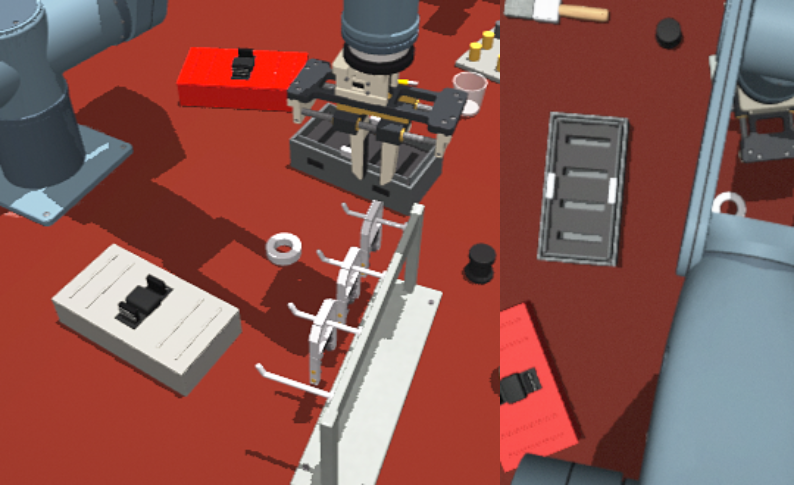

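All three gauges hang on hooks 1–3 and the case is empty. The lid is unobstructed in the scene view at crop (145,318), so I'll measure it there.

```bash
python3 - <<'E'
from h import *
s=camera("scene");h=cv2.cvtColor(s["img"],cv2.COLOR_BGR2HSV)
m=((h[...,1]<60)&(h[...,2]>165)).astype(np.uint8)*255
m[:, :130]=0;m[:280]=0;m[:,270:]=0
m=cv2.morphologyEx(m,cv2.MORPH_CLOSE,np.ones((9,9)))
k=max(cv2.findContours(m,0,1)[0],key=cv2.contourArea);print(cv2.boundingRect(k))
P=np.array([onz(s,p[0],.05)[:2] for p in cv2.convexHull(k).astype(float)],np.float32);print(cv2.minAreaRect(P))
f=lambda u,v:(u*340/500+100,v*330/485+130)
C=np.array([onz(s,f(*p),.05)[:2] for p in((113,244),(240,311),(186,364),(53,298))]);print(C,C.mean(0))
print(onz(s,f(143,300),.064))
E
```

```text
(135, 296, 127, 89)
((0.35242828726768494, -0.17585313320159912), (0.11649315804243088, 0.22105278074741364), 86.71615600585938)
[[ 0.24825854 -0.11327999]
 [ 0.4698995  -0.1268704 ]
 [ 0.4563318  -0.22510407]
 [ 0.24185727 -0.22523464]] [ 0.35408678 -0.17262227]
[ 0.35713989 -0.17968073  0.064     ]
```

Emit:
{"name": "send_rows", "arguments": {
  "steps": [
    {"translation": [-0.02,-0.015,0],"delta_rot": [0,0,6.6]},
    {"translation": [-0.02,-0.015,0],"delta_rot": [0,0,6.6]},
    {"translation": [-0.02,-0.015,0],"delta_rot": [0,0,6.6]},
    {"translation": [-0.02,-0.015,0],"delta_rot": [0,0,6.6]},
    {"translation": [-0.02,-0.015,0],"delta_rot": [0,0,6.6]},
    {"translation": [-0.02,-0.015,0],"delta_rot": [0,0,6.6]},
    {"translation": [-0.02,-0.015,0],"delta_rot": [0,0,6.6]},
    {"translation": [-0.02,-0.015,0],"delta_rot": [0,0,6.6]},
    {"translation": [-0.02,-0.015,0],"delta_rot": [0,0,6.6]},
    {"translation": [-0.02,-0.015,0],"delta_rot": [0,0,6.6]},
    {"translation": [-0.02,-0.015,0],"delta_rot": [0,0,6.6]},
    {"translation": [-0.018,-0.02,0],"delta_rot": [0,0,6.6]},
    {"translation": [0,0,0],"delta_rot": [0,0,0]},
    {"translation": [0,0,0],"delta_rot": [0,0,0]},
    {"translation": [0,0,0],"delta_rot": [0,0,0]}
  ],
  "jaw": 0.093
}}

```text
time_s: 36.45
eef_pos: [0.3509, -0.1757, 0.2263]
tcp_rot: [0.03, 1.0, 0.0, -0.0]
contact_force: [0.2, 0.5, -0.6]
finger_gap: 0.0929
grasp_force: 0.0
```

```bash
python3 - <<'E'
from h import *
st();c=camera("wrist")
# grey lid top in the wrist view: column edges on a row in front of the buttons
h=cv2.cvtColor(c["img"],cv2.COLOR_BGR2HSV)
g=((h[...,1]<60)&(h[...,2]>60))
for v in (130,150,170):
    x=np.nonzero(g[v])[0]
    if len(x):
        a,b=onz(c,(x.min(),v),.05),onz(c,(x.max(),v),.05);print(v,x.min(),x.max(),a.round(4),b.round(4),((a+b)/2).round(4))
dk=(c["img"].max(2)<50);ys,xs=np.nonzero(dk[180:300,200:440]);print("buttons cols",xs.min()+200,xs.max()+200,xs.mean()+200,ys.mean()+180)
c=camera("top");casepose(c)
E
```

```text
t 36.5 pos [ 0.3509 -0.1757  0.2263] yaw 86.6 tilt [-0.     0.001] F [ 0.2  0.5 -0.6] gap 0.0929 grip 0.0
130 253 394 [ 0.2793 -0.2292  0.05  ] [ 0.2861 -0.1146  0.05  ] [ 0.2827 -0.1719  0.05  ]
150 254 393 [ 0.2953 -0.2301  0.05  ] [ 0.3021 -0.1156  0.05  ] [ 0.2987 -0.1729  0.05  ]
170 255 392 [ 0.3117 -0.231   0.05  ] [ 0.3185 -0.1166  0.05  ] [ 0.3151 -0.1738  0.05  ]
buttons cols 205 439 322.2482380579483 218.28112764291308
case [ 0.453   0.2655  0.2216  0.1211 -3.4226]
```

The lid hasn't moved. The case was knocked by (-12, +25) mm, with its yaw unchanged. I'll grip the lid now and re-measure the case before closing.

Emit:
{"name": "send_rows", "arguments": {
  "steps": [
    {"translation": [0,0,-0.03],"delta_rot": [0,0,0]},
    {"translation": [0,0,-0.04],"delta_rot": [0,0,0]},
    {"translation": [0,0,-0.04],"delta_rot": [0,0,0]},
    {"translation": [0,0,-0.035],"delta_rot": [0,0,0]},
    {"translation": [0,0,-0.015],"delta_rot": [0,0,0]},
    {"translation": [0,0,-0.006],"delta_rot": [0,0,0]},
    {"translation": [0,0,0],"delta_rot": [0,0,0]},
    {"translation": [0,0,0],"delta_rot": [0,0,0]}
  ]
}}

```text
time_s: 37.35
eef_pos: [0.3514, -0.1766, 0.0614]
tcp_rot: [0.029, 1.0, -0.0, 0.001]
contact_force: [-0.3, -0.7, 0.0]
finger_gap: 0.0932
grasp_force: 0.0
```

Emit:
{"name": "send_rows", "arguments": {
  "steps": [
    {"translation": [0,0.001,-0.005],"delta_rot": [0,0,0]},
    {"translation": [0,0,0],"delta_rot": [0,0,0]},
    {"translation": [0,0,0],"delta_rot": [0,0,0]}
  ]
}}

```text
time_s: 37.65
eef_pos: [0.3508, -0.1753, 0.056]
tcp_rot: [0.029, 1.0, -0.0, 0.0]
contact_force: [0.5, -1.0, -0.4]
finger_gap: 0.0927
grasp_force: 0.0
```

Emit:
{"name": "send_rows", "arguments": {
  "steps": [
    {"translation": [0,0,0],"delta_rot": [0,0,0]},
    {"translation": [0,0,0],"delta_rot": [0,0,0]},
    {"translation": [0,0,0],"delta_rot": [0,0,0]},
    {"translation": [0,0,0],"delta_rot": [0,0,0]},
    {"translation": [0,0,0],"delta_rot": [0,0,0]},
    {"translation": [0,0,0],"delta_rot": [0,0,0]},
    {"translation": [0,0,0],"delta_rot": [0,0,0]},
    {"translation": [0,0,0],"delta_rot": [0,0,0]}
  ],
  "jaw": 0.04,
  "force": 25
}}

```text
time_s: 38.45
eef_pos: [0.3507, -0.1755, 0.0559]
tcp_rot: [0.029, 1.0, -0.0, 0.0]
contact_force: [-0.3, -1.0, 4.5]
finger_gap: 0.0442
grasp_force: 25.0
```

Emit:
{"name": "send_rows", "arguments": {
  "steps": [
    {"translation": [0,0,0.005],"delta_rot": [0,0,0]},
    {"translation": [0,0,0.015],"delta_rot": [0,0,0]},
    {"translation": [0,0,0.025],"delta_rot": [0,0,0]},
    {"translation": [0,0,0.03],"delta_rot": [0,0,0]},
    {"translation": [0,0,0.03],"delta_rot": [0,0,0]},
    {"translation": [0,0,0.025],"delta_rot": [0,0,0]},
    {"translation": [0,0,0.01],"delta_rot": [0,0,0]},
    {"translation": [0,0,0],"delta_rot": [0,0,0]}
  ]
}}

```text
time_s: 39.25
eef_pos: [0.351, -0.1754, 0.1963]
tcp_rot: [0.029, 1.0, -0.001, 0.001]
contact_force: [0.3, -0.4, -5.0]
finger_gap: 0.0444
grasp_force: 25.0
```

Emit:
{"name": "send_rows", "arguments": {
  "steps": [
    {"translation": [0.003,0.014,0],"delta_rot": [0,0,0]},
    {"translation": [0.007,0.03,0],"delta_rot": [0,0,0]},
    {"translation": [0.007,0.03,0],"delta_rot": [0,0,0]},
    {"translation": [0.007,0.03,0],"delta_rot": [0,0,0]},
    {"translation": [0.007,0.03,0],"delta_rot": [0,0,0]},
    {"translation": [0.007,0.03,0],"delta_rot": [0,0,0]},
    {"translation": [0.007,0.03,0],"delta_rot": [0,0,0]},
    {"translation": [0,0,0],"delta_rot": [0,0,0]},
    {"translation": [0,0,0],"delta_rot": [0,0,0]}
  ]
}}

```text
time_s: 40.15
eef_pos: [0.3945, 0.0195, 0.194]
tcp_rot: [0.028, 1.0, 0.0, -0.002]
contact_force: [0.6, -0.3, -4.3]
finger_gap: 0.044
grasp_force: 25.0
```

```bash
python3 - <<'E'
from h import *
st();c=camera("top");casepose(c,(.453,.2655))
# rim corners by approx polygon
h=cv2.cvtColor(c["img"],cv2.COLOR_BGR2HSV);m=(h[...,1]<110).astype(np.uint8)*255
x,y=proj(c,[[.453,.2655,.05]])[0].astype(int);cv2.imwrite("pics/t12.png",cv2.resize(c["img"][y-70:y+70,x-70:x+70],None,fx=4,fy=4,interpolation=cv2.INTER_CUBIC));print(x,y)
E
```

```text
t 40.1 pos [0.3945 0.0195 0.194 ] yaw 86.8 tilt [-0.004  0.   ] F [ 0.6 -0.3 -4.3] gap 0.0440 grip 25.0
case [ 0.453   0.2654  0.2216  0.121  -3.3489]
245 263
```

Emit:
{"name": "send_rows", "arguments": {
  "steps": [
    {"translation": [0.007,0.03,0],"delta_rot": [0,0,0]},
    {"translation": [0.007,0.03,0],"delta_rot": [0,0,0]},
    {"translation": [0.007,0.03,0],"delta_rot": [0,0,0]},
    {"translation": [0.007,0.03,0],"delta_rot": [0,0,0]},
    {"translation": [0.007,0.03,0],"delta_rot": [0,0,0]},
    {"translation": [0.007,0.03,0],"delta_rot": [0,0,0]},
    {"translation": [0.007,0.03,0],"delta_rot": [0,0,0]},
    {"translation": [0.005,0.025,0],"delta_rot": [0,0,0]},
    {"translation": [0.003,0.014,-0.02],"delta_rot": [0,0,0]},
    {"translation": [0,0,-0.02],"delta_rot": [0,0,0]},
    {"translation": [0,0,0],"delta_rot": [0,0,0]},
    {"translation": [0,0,0],"delta_rot": [0,0,0]},
    {"translation": [0,0,0],"delta_rot": [0,0,0]}
  ]
}}

```text
time_s: 41.5
eef_pos: [0.4535, 0.2671, 0.1564]
tcp_rot: [0.03, 1.0, 0.0, 0.001]
contact_force: [-0.1, 0.0, -4.2]
finger_gap: 0.0442
grasp_force: 25.0
```

```bash
python3 - <<'E'
from h import *
st();c=camera("scene");x,y=proj(c,[[.453,.2655,.06]])[0].astype(int);cv2.imwrite("pics/s13.png",cv2.resize(c["img"][y-80:y+80,x-90:x+90],None,fx=3.5,fy=3.5,interpolation=cv2.INTER_CUBIC))
E
```

```text
t 41.5 pos [0.4535 0.2671 0.1564] yaw 86.6 tilt [0.001 0.   ] F [-0.1  0.  -4.2] gap 0.0442 grip 25.0
```

Emit:
{"name": "send_rows", "arguments": {
  "steps": [
    {"translation": [-0.0015,0.0015,-0.01],"delta_rot": [0,0,0.2]},
    {"translation": [0,0,-0.008],"delta_rot": [0,0,0]},
    {"translation": [0,0,-0.006],"delta_rot": [0,0,0]},
    {"translation": [0,0,-0.004],"delta_rot": [0,0,0]},
    {"translation": [0,0,0],"delta_rot": [0,0,0]},
    {"translation": [0,0,0],"delta_rot": [0,0,0]}
  ]
}}

```text
time_s: 42.15
eef_pos: [0.4512, 0.2693, 0.1276]
tcp_rot: [0.027, 1.0, -0.0, -0.0]
contact_force: [1.0, 0.6, -3.8]
finger_gap: 0.0443
grasp_force: 25.0
```

Emit:
{"name": "send_rows", "arguments": {
  "steps": [
    {"translation": [0,0,-0.004],"delta_rot": [0,0,0]},
    {"translation": [0,0,-0.003],"delta_rot": [0,0,0]},
    {"translation": [0,0,-0.003],"delta_rot": [0,0,0]},
    {"translation": [0,0,0],"delta_rot": [0,0,0]},
    {"translation": [0,0,0],"delta_rot": [0,0,0]}
  ]
}}

```text
time_s: 42.65
eef_pos: [0.4511, 0.2693, 0.1176]
tcp_rot: [0.027, 1.0, -0.0, -0.0]
contact_force: [1.0, 0.7, -4.7]
finger_gap: 0.0442
grasp_force: 25.0
```

No contact yet, and the locating rim is already inside the skirt. It should seat at TCP 0.114.

Emit:
{"name": "send_rows", "arguments": {
  "steps": [
    {"translation": [0.0005,-0.0005,-0.002],"delta_rot": [0,0,0]},
    {"translation": [0,0,-0.001],"delta_rot": [0,0,0]},
    {"translation": [0,0,-0.001],"delta_rot": [0,0,0]},
    {"translation": [0,0,0],"delta_rot": [0,0,0]},
    {"translation": [0,0,0],"delta_rot": [0,0,0]}
  ]
}}

```text
time_s: 43.15
eef_pos: [0.4517, 0.2688, 0.114]
tcp_rot: [0.027, 1.0, 0.0, 0.0]
contact_force: [-2.2, -0.6, 0.9]
finger_gap: 0.0442
grasp_force: 25.0
```

Emit:
{"name": "send_rows", "arguments": {
  "steps": [
    {"translation": [0,0,-0.001],"delta_rot": [0,0,0]},
    {"translation": [0,0,0],"delta_rot": [0,0,0]},
    {"translation": [0,0,0],"delta_rot": [0,0,0]}
  ]
}}

```text
time_s: 43.45
eef_pos: [0.4517, 0.2688, 0.1139]
tcp_rot: [0.027, 1.0, 0.0, 0.0]
contact_force: [-4.3, -2.8, 6.8]
finger_gap: 0.0445
grasp_force: 25.0
```

Emit:
{"name": "send_rows", "arguments": {
  "steps": [
    {"translation": [0,0,0],"delta_rot": [0,0,0]},
    {"translation": [0,0,0],"delta_rot": [0,0,0]},
    {"translation": [0,0,0],"delta_rot": [0,0,0]},
    {"translation": [0,0,0],"delta_rot": [0,0,0]},
    {"translation": [0,0,0],"delta_rot": [0,0,0]},
    {"translation": [0,0,0],"delta_rot": [0,0,0]},
    {"translation": [0,0,0.01],"delta_rot": [0,0,0]},
    {"translation": [0,0,0.03],"delta_rot": [0,0,0]},
    {"translation": [0,0,0.04],"delta_rot": [0,0,0]},
    {"translation": [0,0,0.04],"delta_rot": [0,0,0]},
    {"translation": [-0.03,0.03,0.02],"delta_rot": [0,0,0]},
    {"translation": [-0.03,0.03,0],"delta_rot": [0,0,0]},
    {"translation": [-0.03,0.03,0],"delta_rot": [0,0,0]},
    {"translation": [-0.03,0.03,0],"delta_rot": [0,0,0]},
    {"translation": [-0.03,0.03,0],"delta_rot": [0,0,0]},
    {"translation": [-0.03,0.03,0],"delta_rot": [0,0,0]},
    {"translation": [-0.03,0.03,0],"delta_rot": [0,0,0]},
    {"translation": [0,0,0],"delta_rot": [0,0,0]},
    {"translation": [0,0,0],"delta_rot": [0,0,0]}
  ],
  "jaw": 0.093
}}

```text
time_s: 45.35
eef_pos: [0.241, 0.4791, 0.2531]
tcp_rot: [0.026, 1.0, -0.0, 0.0]
contact_force: [-0.3, 0.5, 0.3]
finger_gap: 0.093
grasp_force: 0.0
```

```bash
python3 - <<'E'
from h import *
st();c=camera("top");s=camera("scene")
x,y=proj(c,[[.453,.2655,.108]])[0];print(lidpose(c,.108,(float(x-9),float(y-25))))
a=s["img"][140:480,200:440];a=cv2.resize(a,None,fx=1.7,fy=1.7)
b=cv2.resize(s["img"][150:270,270:420],None,fx=2.8,fy=2.8,interpolation=cv2.INTER_CUBIC)[:,:390]
b=np.vstack([b,cv2.resize(c["img"][200:320,200:320],(390,a.shape[0]-b.shape[0]))])
cv2.imwrite("pics/fin.png",np.hstack([a,b]))
E
```

```text
t 45.4 pos [0.241  0.4791 0.2531] yaw 87.0 tilt [ 0.001 -0.   ] F [-0.3  0.5  0.3] gap 0.0930 grip 0.0
(0.4533296227455139, 0.26772743463516235, 0.2206740528345108, 0.11682109534740448, -3.1883773803710938)
```

View pics/fin.png

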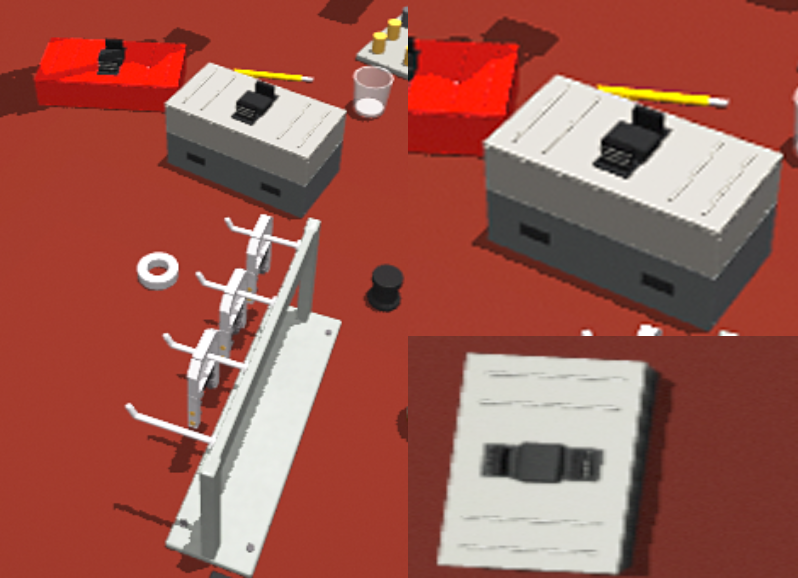

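The lid sits flush all round. As a last check that both buttons sprang out, I'll compare their extent with the start picture.

```bash
python3 - <<'E'
from h import *
c=camera("top");a=cv2.imread("pics/top0.png")
for n,i,X in(("start",a,(.4653,.2422)),("now",c["img"],(.4533,.2677))):
    C=proj(c,[[*X,.13]])[0];u,v=C.astype(int);g=i[v-16:v+17,u-35:u+36].max(2)<105
    k,l,stt,_=cv2.connectedComponentsWithStats(g.astype(np.uint8));j=1+np.argmax(stt[1:,4])
    p=[onz(c,(stt[j,0]+u-35+d,v),.13)[1] for d in(0,stt[j,2])]
    print(n,stt[j],"y ext",np.round(p,4),"span",round(p[0]-p[1],4),"rel",np.round(np.array(p)-X[1],4))
E
```

```text
start [ 19   8  37  20 590] y ext [0.2771 0.2013] span 0.0758 rel [ 0.0349 -0.0409]
now [ 19   7  37  20 601] y ext [0.3013 0.2255] span 0.0758 rel [ 0.0336 -0.0422]
```

```bash
python3 -c "
from cell import manip
print(manip.close_job())"
```

```text
the job is handed in; nothing more can be done
None
```

The job is handed in: the three gauges present (1, 2 and 4) hang on hooks 3, 1 and 2, and the lid is back on the empty case, flush all round with both buttons measuring as they did at the start; I did not tug-test the latch.

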